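# Daily check of the bench caliper

### The job

Do the daily check of the bench caliper with the check plugs on the paper wipe: working from the thinnest plug there to the thickest, stand each one on the caliper's rest plate between the jaws, let go of it, and slide the moving jaw gently up until both jaws bear lightly and squarely on it, with neither plug nor jaw tilted; afterwards stand it upright in the compartment of the wooden case marked with its colour. When the last plug has been checked, press the stamp on the record board fully down to its stop and let it come up. Leave every plug in its compartment, the caliper pushed shut, and the bottles, stapler and flask where they are.

Things in the scene. Friction and masses are not known exactly. Their poses are not given: they have to be found in the camera images.
- rest (a point): Point on top of the bench caliper's rest plate (12 mm above the bench), straight below the fixed jaw's measuring face, 34 mm from the beam end of the jaws. Axes: z up; -x along the jaws to their free ends (roughly to the robot); -y from the fixed jaw towards the moving jaw, the way it opens. A plug of diameter D is well placed upright with its axis D/2 plus a few mm to -y of this point.
- caliper: Bench caliper lying face up, fixed to the bench; place and heading vary. Origin at bench level; axes as rest. Its dark steel base plate (the rest plate) is 12 mm thick and reaches x -87 to 67 mm, y -140 to 140 mm. Beam and grey slider lie at x -4 to 34 mm, at most 33 mm above the bench but for the thumb tab. Site rest is at x -34, y 85 mm.
- fixed_jaw: The fixed jaw, a level steel bar 60 mm long, 12 mm wide, 10 mm thick, its underside 6.5 mm and top 16.5 mm above the rest plate. Origin: in its measuring face (which looks to -y), at the beam end, half-way up; axes as rest.
- moving_jaw: The moving jaw, an equal bar carried by the slider, its face looking to +y. Origin: in its measuring face, at the beam end, half-way up; axes as rest when square.
- thumb_tab (a point): The slider's black upright thumb tab, 22 mm (x) by 12 mm (y, along the sliding direction); pinch it from above across the 12 mm, or push it from either side. This point is 53 mm above the bench, 13 mm below the tab's top, 21 mm above the slider's flat top; 49 mm to +x of rest, 60 mm behind (-y of) the moving jaw's face. Axes as rest.
- slider (a joint): Opening of the caliper between the jaw faces, m: 0 shut, 0.060 the most; grows as the slider moves along -y of rest. The slider rubs with about 2 N and stays where it is left.
- jaw_tilt (a joint): Tilt of the moving jaw on the slider, rad, 0 square: it gives about 0.007 rad for each N that a part standing by rest presses on it, and springs back when relieved. Strained above 0.08 either way; squarely closed means under 0.03.
- plug24_grip (a point): Check plug 24: a steel disc 24 mm in diameter and 22 mm high with an upright yellow handle on it, 16 mm in diameter and 38 mm long (60 mm high in all, 85 g). This point lies on its axis 44 mm above its underside, in the upper half of the handle, where it is gripped; z points up the axis. Absent in some starts. Each plug present starts upright on the bench, on a paper wipe.
- plug30_grip (a point): Check plug 30: a steel disc 30 mm in diameter and 22 mm high with an upright red handle on it, 16 mm in diameter and 38 mm long (60 mm high in all, 130 g). This point lies on its axis 44 mm above its underside, in the upper half of the handle, where it is gripped; z points up the axis. Absent in some starts. Each plug present starts upright on the bench, on a paper wipe.
- plug36_grip (a point): Check plug 36: a steel disc 36 mm in diameter and 22 mm high with an upright green handle on it, 16 mm in diameter and 38 mm long (60 mm high in all, 185 g). This point lies on its axis 44 mm above its underside, in the upper half of the handle, where it is gripped; z points up the axis. Absent in some starts. Each plug present starts upright on the bench, on a paper wipe.
- plug42_grip (a point): Check plug 42: a steel disc 42 mm in diameter and 22 mm high with an upright white handle on it, 16 mm in diameter and 38 mm long (60 mm high in all, 250 g). This point lies on its axis 44 mm above its underside, in the upper half of the handle, where it is gripped; z points up the axis. Absent in some starts. Each plug present starts upright on the bench, on a paper wipe.
- cell24 (a point): Floor centre of the yellow-marked compartment, home of check plug 24, in the open wooden plug case (fixed to the bench, place and heading vary). Compartments are 50 (x) by 52 mm inside, in a row 54 mm apart along the case's x axis; floor 4 mm above the bench, walls 18 mm higher. The lid lies folded open, flat, to -y. A plug standing inside has its grip point 44 mm above this point.
- cell30 (a point): Floor centre of the red-marked compartment, home of check plug 30, in the open wooden plug case (fixed to the bench, place and heading vary). Compartments are 50 (x) by 52 mm inside, in a row 54 mm apart along the case's x axis; floor 4 mm above the bench, walls 18 mm higher. The lid lies folded open, flat, to -y. A plug standing inside has its grip point 44 mm above this point.
- cell36 (a point): Floor centre of the green-marked compartment, home of check plug 36, in the open wooden plug case (fixed to the bench, place and heading vary). Compartments are 50 (x) by 52 mm inside, in a row 54 mm apart along the case's x axis; floor 4 mm above the bench, walls 18 mm higher. The lid lies folded open, flat, to -y. A plug standing inside has its grip point 44 mm above this point.
- cell42 (a point): Floor centre of the white-marked compartment, home of check plug 42, in the open wooden plug case (fixed to the bench, place and heading vary). Compartments are 50 (x) by 52 mm inside, in a row 54 mm apart along the case's x axis; floor 4 mm above the bench, walls 18 mm higher. The lid lies folded open, flat, to -y. A plug standing inside has its grip point 44 mm above this point.
- stamp_top (a point): Centre of the red top of the self-inking stamp's handle (top 38 mm across, flat for 26 mm; over a black body 44 by 78 mm), 132 mm above the bench when up. The stamp stands fixed on the record board. Moves with the handle.
- stamp (a joint): How far the stamp's spring handle is pressed down, m: 0 up, 0.014 at its stop; takes 4 N to start and 12 N at the stop, and springs back up.
- bottle_a: Bystander: glass bottle with a green cap, 60 mm across, 150 mm high; origin under its base.
- bottle_b: Bystander: glass bottle with a green cap, 48 mm across, 120 mm high; origin under its base.
- stapler: Bystander: black stapler, 125 mm long, 40 mm high; origin under its base.
- flask: Bystander: clear conical flask, 76 mm across, 120 mm high; origin under its base.
Mind the look-alikes: they are no part of the job. What is shaped like the part that bears plug36_grip but blue is not meant.

How it is judged:
On the way, in this order (a step that is already met when the one before it is completed fails the run):
1. plug 24 stands free and upright on the rest plate and both jaws bear on it lightly (under 4.5 N, which leaves the jaw square within 0.03 rad) (contact force between moving_jaw and plug24 between 0.4 and 4.5 N and contact force between fixed_jaw and plug24 above 0.4 N and contact force between the fingers and plug24 below 0.1 N and angle between plug24_grip's own z axis and vertical below 0.05 rad and z of plug24_grip in the frame of rest below 0.047 m), for 0.3 s.
2. plug 30 stands free and upright on the rest plate and both jaws bear on it lightly (under 4.5 N, which leaves the jaw square within 0.03 rad) (contact force between moving_jaw and plug30 between 0.4 and 4.5 N and contact force between fixed_jaw and plug30 above 0.4 N and contact force between the fingers and plug30 below 0.1 N and angle between plug30_grip's own z axis and vertical below 0.05 rad and z of plug30_grip in the frame of rest below 0.047 m), for 0.3 s.
3. plug 36 stands free and upright on the rest plate and both jaws bear on it lightly (under 4.5 N, which leaves the jaw square within 0.03 rad) (contact force between moving_jaw and plug36 between 0.4 and 4.5 N and contact force between fixed_jaw and plug36 above 0.4 N and contact force between the fingers and plug36 below 0.1 N and angle between plug36_grip's own z axis and vertical below 0.05 rad and z of plug36_grip in the frame of rest below 0.047 m), for 0.3 s.
4. plug 42 stands free and upright on the rest plate and both jaws bear on it lightly (under 4.5 N, which leaves the jaw square within 0.03 rad) (contact force between moving_jaw and plug42 between 0.4 and 4.5 N and contact force between fixed_jaw and plug42 above 0.4 N and contact force between the fingers and plug42 below 0.1 N and angle between plug42_grip's own z axis and vertical below 0.05 rad and z of plug42_grip in the frame of rest below 0.047 m), for 0.3 s.
5. the stamp is pressed to its stop (at least 12.5 mm of 14) (value of joint stamp above 0.0125 m), for 0.1 s.
At the end, for the whole second after the job is handed in: Every plug present stands upright (within 0.08 rad) and at rest on the floor of its own compartment (axis within 22 mm of its centre); the caliper is shut (under 3 mm); the stamp is up (under 3 mm) (horizontal distance between plug24_grip and cell24 below 0.022 m and z of plug24_grip in the frame of cell24 below 0.048 m and angle between each of plug24_grip, plug30_grip, plug36_grip, plug42_grip's own z axis and vertical below 0.08 rad and linear speed of each of plug24, plug30, plug36, plug42 below 0.02 m/s and horizontal distance between plug30_grip and cell30 below 0.022 m and z of plug30_grip in the frame of cell30 below 0.048 m and horizontal distance between plug36_grip and cell36 below 0.022 m and z of plug36_grip in the frame of cell36 below 0.048 m and horizontal distance between plug42_grip and cell42 below 0.022 m and z of plug42_grip in the frame of cell42 below 0.048 m and value of joint each of slider, stamp below 0.003 m); the robot touches nothing.
It fails at once if the moving jaw is strained by the robot: tilted more than 0.08 rad while the fingers push the slider ((value of joint jaw_tilt above 0.08 rad or value of joint jaw_tilt below -0.08 rad) and contact force between the fingers and slider above 1 N).
It fails at once if a bystander (bottle, stapler or flask) is moved more than 20 mm or tipped (distance of any of bottle_a, bottle_b, stapler, flask from where it was at the start of the episode above 0.02 m or angle between any of bottle_a, bottle_b, stapler, flask's own z axis and vertical above 0.3 rad).
Of plug24, plug30, plug36, plug42 only 2 to 3 are there at a start; the rules pass over those that are not, and their reading is None.
At some moment in a run one of plug24, plug30, plug36, plug42 may be knocked a few centimetres aside while the robot is not near it.
It also fails if it takes over 210 s, if anything falls off the work surface, if the arm or the gripper's body presses on something with over 40 N, if the wrist force passes 120 N, or if a joint passes its speed limit or range.

### The arm

A 6-joint arm with a two-finger parallel gripper is mounted at the origin on the work surface. World frame = base frame: x ahead of the robot, y to its left, z up, the work surface at z = 0. Lengths are in m, angles in rad, forces in N, time in s.
With the tool pointing down it reaches from about 0.3 to 0.875 m from the base axis. Payload 6.4 kg.
Tool frame: the origin (TCP) lies on the centre line of the jaws, within the pads' length; the fingertips stand ahead of it and the grasp point (between the pads) is the TCP (ctrl.tips_ahead is the z of the fingertips in the tool frame, in m); z points along the fingers, y is the line along which they close (so a half turn about z gives the same grasp; the last joint's range is limited). The gripper opens to 88 mm and grips with 3 to 60 N. Pads are 18 mm wide; open, the fingers measure 123 mm over their backs; the gripper's body (75 mm by 187 mm) begins 45 mm behind the grasp point.
Start: joints at [1, 0.181, 1.607, -0, 1.354, -0.206], TCP at [0.205, 0.537, 0.232] pointing down, gripper open.
Joint ranges: [-2.99, 2.99], [-0.89, 2.07], [0.3, 2.58], [-1.14, 4.28], [0, 2.63], [-3.12, 3.12]. Speed limits (rad/s): [2.57, 2.57, 3.01, 3.14, 3.14, 3.14].

### API

Orientations are given as a 3x3 rotation matrix whose columns are the frame's x, y, z axes.
In Python, from rig import ctrl gives the robot as it stands. The module is installed in compiled form; this text tells all that it offers.
- The arm moves only by the tool carry_out, never from a script. Its argument "plan" is a list of rows, each a list of 3 entries, a list of its own where there are three numbers: the gripper's target within -1 to 1 (fully open at 1, half-way at 0, shut at -1), then the shift along the tool's x, y, z in cm, then the turn about the tool's z in rad. A call has 1 to 10 rows; each row shifts and turns the commanded pose from where the row before left it, along the tool's axes as they then stand; what a row does not reach is not made up. A row lasts 1/8 s, in which the tool goes at most 62.5 mm and 10.7 degrees, less where a joint would pass 70% of its speed; a pose out of reach is approached as far as the arm can. A call with a gripper value outside its range is refused whole. The fingers move at their own pace and stop on an object; "squeeze" is the grip in N (left out, the last holds). Time passes only in rows, so rows that do not move let the fingers close. It gives the time, the measured TCP pose, the force, the opening and the grip force at its end, in the units of the state.
- ctrl.observe(): the state, without advancing time (a new reading comes with each control period).
- ctrl.get_image(name): name is "side" or "top"; returns a dict with "img" (400x640x3 uint8, red, green, blue), "depth" (400x640 float32, m along the optical axis (not along the pixel's ray), 0 where there is no reading), "vfov" (degrees; the focal length in pixels is half the picture's height over the tangent of half this angle, whatever the lens; pixels are square), "cx", "cy" (the principal point, pixels), "distortion" ([k1, k2, p1, p2, k3] as OpenCV has them; the pictures are not rectified), "cam_to_world" (4x4, takes a point from camera to world coordinates). Camera axes: x right, y down, z forward; pixel columns grow to the right and rows downward; lengths in m; the calibration is good to about 2 mm. A picture is of the moment at which its call begins.
- ctrl.hand_in(): hands the job in; it is judged then, once.
The state is a dict: "time": time; "joints": joint angles; "qd": joint speeds; "effort": joint torques, N m; "position": TCP position; "tool_rot": TCP orientation; "force": force on the tool from outside, world axes, zero at the start; "ft_torque": the same for the moment, N m; "opening": finger opening in m; "finger_force": force on a finger pad.
Only numpy, scipy, OpenCV 4.12 (cv2) and the standard library are available. Lean on these libraries where they do the work, as an engineer would, in place of code of your own. Each camera call takes 0.05 s, during which the arm holds its last target. There are 200 camera calls.

## Working session

There is one attempt and no reset: what is moved stays moved. The work goes in short steps, Python scripts to look and compute and a tool call to move; the robot and the scene stay as the last step left them, time stands still between calls to the robot, and variables do not carry over. Pictures are saved under pics/ and viewed, at most 14 in all, crops included, and the job is handed in when it is done.

Besides the shell and the picture viewer there is one more tool, called after ">>>" as a command line: name --argument value ..., lists and objects as JSON in quotes. carry_out: Moves the arm, as the interface text tells. Its arguments: {"type":"object","properties":{"plan":{"type":"array"},"squeeze":{"type":"number"}},"required":["plan"]}

```bash
mkdir -p pics; cat > h.py <<'E'
import numpy as np, cv2
from rig import ctrl
def cap(n):
    d=ctrl.get_image(n); h=d["img"].shape[0]
    f=h/2/np.tan(np.radians(d["vfov"])/2)
    d["K"]=np.array([[f,0,d["cx"]],[0,f,d["cy"]],[0,0,1.]]); d["D"]=np.array(d["distortion"],float); d["T"]=np.array(d["cam_to_world"]); return d
def ray(d,uv):
    p=cv2.undistortPoints(np.array(uv,float).reshape(-1,1,2),d["K"],d["D"]).reshape(-1,2)
    v=np.c_[p,np.ones(len(p))]; return d["T"][:3,3],v@d["T"][:3,:3].T,v
def onz(d,uv,z):
    o,w,_=ray(d,uv); return o+w*((z-o[2])/w[:,2])[:,None]
def bydepth(d,uv):
    uv=np.array(uv).reshape(-1,2); o,w,_=ray(d,uv)
    z=d["depth"][uv[:,1].astype(int),uv[:,0].astype(int)]; return o+w*z[:,None]
def proj(d,P):
    T=np.linalg.inv(d["T"]); r=cv2.Rodrigues(T[:3,:3])[0]
    return cv2.projectPoints(np.array(P,float).reshape(-1,1,3),r,T[:3,3],d["K"],d["D"])[0].reshape(-1,2)
def cloud(d):
    v,u=np.mgrid[0:400,0:640]; P=bydepth(d,np.c_[u.ravel(),v.ravel()]).reshape(400,640,3); P[d["depth"]==0]=np.nan; return P
def save(d,n): cv2.imwrite("pics/"+n,cv2.cvtColor(d["img"],cv2.COLOR_RGB2BGR))
E
python3 - <<'E'
from h import *
for n in("top","side"):
    d=cap(n); save(d,n+"0.png"); print(n,d["K"][0,0],d["T"].round(3).tolist(),d["D"])
s=ctrl.observe(); print(s["time"],s["position"],s["tool_rot"],s["opening"],ctrl.tips_ahead)
E
```

```text
top 376.0847873974912 [[0.01, -0.993, 0.118, 0.423], [-1.0, -0.009, 0.007, 0.049], [-0.006, -0.118, -0.993, 1.22], [0.0, 0.0, 0.0, 1.0]] [-0.07552502  0.          0.          0.          0.        ]
side 448.65793968469717 [[-0.679, -0.455, 0.576, -0.139], [-0.734, 0.403, -0.547, 0.689], [0.017, -0.794, -0.608, 0.805], [0.0, 0.0, 0.0, 1.0]] [-0.09203239  0.          0.          0.          0.        ]
0.1 [0.20484438 0.53673899 0.2308129 ] [[-9.34204769e-01  3.56736230e-01 -8.43187625e-04]
 [ 3.56737094e-01  9.34203851e-01 -1.34570447e-03]
 [ 3.07647588e-04 -1.55795983e-03 -9.99998739e-01]] 0.08797882295639735 0.019
```

View pics/top0.png

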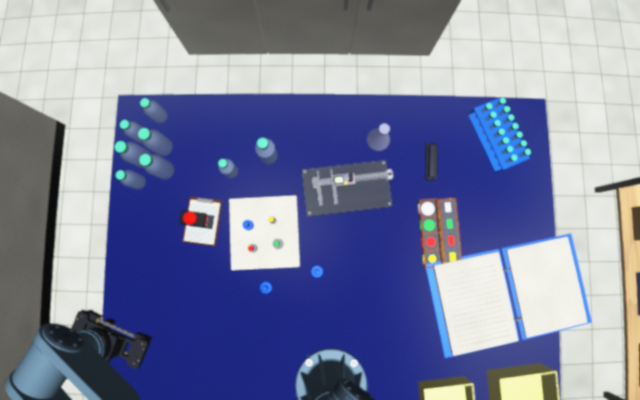

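View pics/side0.png

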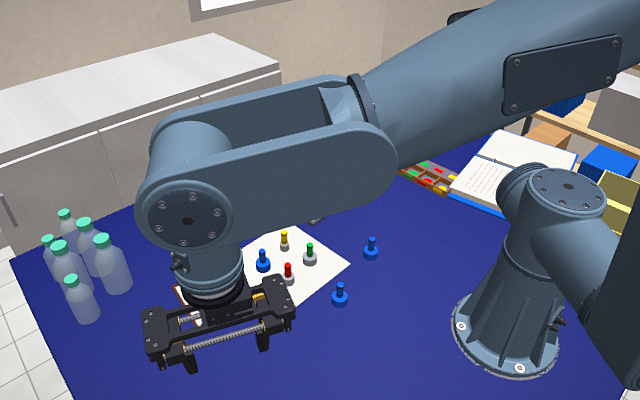

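Top view: the caliper is at about (348,187), with its jaws at the left (u 315–335). On the wipe are yellow (272,220), red (252,248), green (278,244) and blue (248,225). The case is at (430,232), the stamp at (190,218), and there are further blue look-alikes at (317,271) and (265,287). In the side view the arm hides the caliper.

Candidates (top view): 24 = yellow (272,220). 30 = red (252,248), which could be confused with the red stamp top (190,218) and the red case marks. 36 = green (278,244), which could be confused with the blue plugs (248,225), (317,271) and (265,287) and the green bottle caps. No white handle is visible yet, so I'll check that in a close crop.

```bash
python3 - <<'E'
from h import *
d=cap("top"); im=cv2.cvtColor(d["img"],cv2.COLOR_RGB2BGR)
c=im[150:280,220:480]; cv2.imwrite("pics/crop1.png",cv2.resize(c,None,fx=3,fy=3,interpolation=cv2.INTER_CUBIC))
hsv=cv2.cvtColor(im,cv2.COLOR_BGR2HSV); P=cloud(d)
R={"yellow":[(20,120,120),(35,255,255)],"red":[(0,130,100),(6,255,255)],"red2":[(172,130,100),(180,255,255)],"green":[(50,90,60),(85,255,255)]}
for k,(a,b) in R.items():
    n,l,st,ce=cv2.connectedComponentsWithStats(cv2.inRange(hsv,a,b))
    for i in range(1,n):
        x,y=ce[i]
        if st[i,4]>=6 and 170<x<470 and 150<y<280: print(k,ce[i].round(1),st[i,4],np.nanmedian(P[l==i],0).round(3), np.nanmax(P[l==i][:,2]).round(3))
# caliper depth profile rows
for n,a,b in(("tab",.045,.075),("jaws",.022,.034)):
    m=(P[...,2]>a)&(P[...,2]<b)&(np.mgrid[0:400,0:640][1]>295)&(np.mgrid[0:400,0:640][1]<400)&(np.mgrid[0:400,0:640][0]>150)&(np.mgrid[0:400,0:640][0]<220)
    v,u=np.nonzero(m); print(n,len(u),[(int(r),u[v==r].min(),u[v==r].max(),len(u[v==r])) for r in np.unique(v)])
m=(P[...,2]>.006)&(P[...,2]<.08); m[:, :297]=0;m[:,400:]=0;m[:155]=0;m[218:]=0
v,u=np.nonzero(m); r=cv2.minAreaRect(np.c_[u,v].astype(np.float32)); print(r)
b=cv2.boxPoints(r); print(b,onz(d,b,.012).round(4))
E
```

```text
yellow [271.1 218.9] 18 [0.513 0.189 0.058] 0.063
yellow [452.3 256.6] 45 [ 0.399 -0.389  0.013] 0.02
yellow [423.5 258.8] 17 [ 0.393 -0.294  0.018] 0.022
yellow [431.8 257.9] 41 [ 0.395 -0.324  0.004] 0.01
red [189.4 217.5] 132 [0.509 0.422 0.13 ] 0.137
red [450.6 239.9] 24 [ 0.453 -0.385  0.012] 0.017
red [422.5 241.9] 11 [ 0.447 -0.291  0.018] 0.025
red [430.3 241.2] 36 [ 0.45  -0.32   0.004] 0.008
red [250.3 247.7] 15 [0.423 0.252 0.06 ] 0.063
red2 [193.4 222. ] 11 [0.495 0.415 0.105] 0.123
red2 [430.4 241.5] 34 [ 0.448 -0.321  0.005] 0.009
red2 [450.6 239.9] 28 [ 0.453 -0.384  0.013] 0.019
green [222.4 163. ] 48 [0.675 0.333 0.119] 0.123
green [428.9 224.6] 111 [ 0.502 -0.317  0.004] 0.011
green [449.1 223.3] 63 [ 0.508 -0.382  0.014] 0.019
green [420.3 226.7] 9 [ 0.495 -0.287  0.012] 0.017
green [276.1 243.1] 22 [0.439 0.172 0.06 ] 0.063
tab 36 [(173, np.int64(349), np.int64(351), 3), (174, np.int64(348), np.int64(352), 5), (175, np.int64(348), np.int64(352), 5), (176, np.int64(348), np.int64(352), 5), (177, np.int64(348), np.int64(352), 5), (178, np.int64(348), np.int64(352), 
[... 1192 characters left out ...]
196, np.int64(318), np.int64(336), 8), (197, np.int64(318), np.int64(336), 8), (198, np.int64(318), np.int64(336), 8), (199, np.int64(318), np.int64(336), 7), (200, np.int64(318), np.int64(337), 8), (201, np.int64(318), np.int64(337), 8), (202, np.int64(319), np.int64(337), 6), (203, np.int64(319), np.int64(337), 8), (204, np.int64(319), np.int64(322), 4), (205, np.int64(319), np.int64(320), 2)]
((348.7646789550781, 188.55882263183594), (60.6339111328125, 98.71200561523438), 75.96376037597656)
[[293.5294  171.11763]
 [389.2941  147.17647]
 [403.99997 206.00002]
 [308.23526 229.94118]] [[ 0.6741  0.1248  0.012 ]
 [ 0.7577 -0.1903  0.012 ]
 [ 0.5625 -0.235   0.012 ]
 [ 0.4824  0.0745  0.012 ]]
```

View pics/crop1.png

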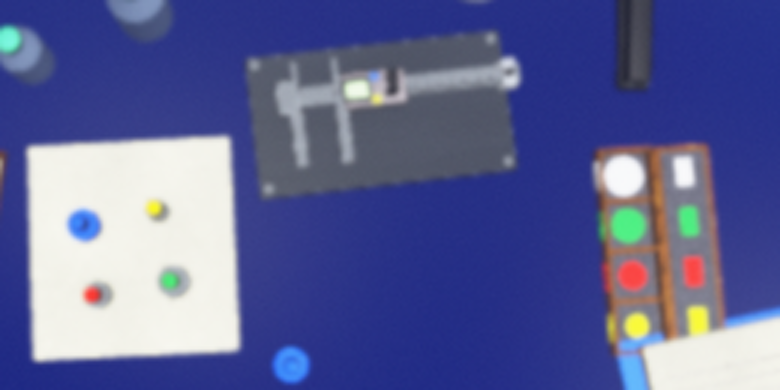

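The crop shows three plugs on the wipe: yellow, red and green. The blue one at (248,225) is the look-alike, and there is no white handle. The caliper is partly open, with the thumb tab at about (350,177). One more measurement before I move.

```bash
cat > meas.py <<'E'
from h import *
def caliper(d):
    im=cv2.cvtColor(d["img"],cv2.COLOR_RGB2BGR); hsv=cv2.cvtColor(im,cv2.COLOR_BGR2HSV)
    m=((hsv[...,1]<110)).astype(np.uint8); m[:157]=0;m[221:]=0;m[:,:301]=0;m[:,399:]=0
    m=cv2.morphologyEx(m,cv2.MORPH_OPEN,np.ones((7,7),np.uint8)); m=cv2.morphologyEx(m,cv2.MORPH_CLOSE,np.ones((9,9),np.uint8))
    n,l,st,ce=cv2.connectedComponentsWithStats(m); i=1+np.argmax(st[1:,4])
    v,u=np.nonzero(l==i); W=onz(d,np.c_[u,v],.012)[:,:2]
    r=cv2.minAreaRect((W*1000).astype(np.float32)); return r,W.mean(0),l==i
E
python3 - <<'E'
from meas import *
d=cap("top"); P=cloud(d); r,c,m=caliper(d); print("plate rect mm",r,"mean",c,"area",m.sum())
b=np.array(sorted(cv2.boxPoints(r).tolist())); print(b)
# tab by depth
V,U=np.mgrid[0:400,0:640]
t=(P[...,2]>.055)&(U>335)&(U<365)&(V>165)&(V<190); print("tab",P[t].mean(0),P[t].max(0),P[t].min(0), onz(d,[[U[t].mean(),V[t].mean()]],.066))
# plugs: top face by depth
for n,(u,v) in dict(y=(271,219),r=(250,248),g=(276,243)).items():
    k=(P[...,2]>.054)&(abs(U-u)<8)&(abs(V-v)<8); print(n,k.sum(),P[k].mean(0).round(4),onz(d,[[U[k].mean(),V[k].mean()]],.060).round(4))
    k=(P[...,2]>.012)&(P[...,2]<.03)&(abs(U-u)<10)&(abs(V-v)<10); print("  disc",k.sum(),P[k].mean(0).round(4),(P[k].max(0)-P[k].min(0)).round(3))
for n,p in dict(w=(428.5,208.5),g=(428.9,224.6),r=(430.3,241.3),y=(431.8,257.9)).items(): print(n,onz(d,[p],.004).round(4))
# intensity across jaws
g=cv2.cvtColor(d["img"],cv2.COLOR_RGB2GRAY)
for v in(194,198,201): print(v,g[v,310:345].tolist())
E
```

```text
plate rect mm ((622.037353515625, -55.93052673339844), (155.5955047607422, 296.18475341796875), 7.1348185539245605) mean [ 0.62123362 -0.04910984] area 4078
[[ 526.44830322   81.35229492]
 [ 563.23577881 -212.53900146]
 [ 680.83892822  100.677948  ]
 [ 717.62640381 -193.21334839]]
tab [ 0.64832719 -0.05549148  0.06455735] [ 0.65847719 -0.04895042  0.06950104] [ 0.63774397 -0.0617952   0.05603376] [[ 0.64804681 -0.05536589  0.066     ]]
y 22 [0.5143 0.1914 0.06  ] [[0.5143 0.1914 0.06  ]]
  disc 20 [0.5128 0.1874 0.0206] [0.022 0.019 0.013]
r 23 [0.4229 0.2546 0.0588] [[0.4229 0.2544 0.06  ]]
  disc 42 [0.4237 0.251  0.0207] [0.025 0.028 0.013]
g 22 [0.4392 0.1725 0.0592] [[0.4392 0.1724 0.06  ]]
  disc 75 [0.4391 0.1719 0.0213] [0.032 0.032 0.017]
w [[ 0.5559 -0.3175  0.004 ]]
g [[ 0.5032 -0.3175  0.004 ]]
r [[ 0.4491 -0.3208  0.004 ]]
y [[ 0.3958 -0.3246  0.004 ]]
194 [93, 93, 93, 94, 93, 94, 98, 118, 148, 164, 160, 137, 109, 96, 91, 91, 91, 92, 90, 91, 92, 93, 112, 146, 164, 165, 149, 119, 98, 90, 90, 89, 90, 89, 90]
198 [96, 95, 95, 95, 96, 94, 98, 122, 156, 171, 172, 161, 132, 104, 93, 92, 91, 91, 91, 92, 92, 93, 101, 124, 152, 164, 157, 130, 103, 93, 90, 90, 91, 91, 89]
201 [95, 96, 95, 94, 94, 94, 95, 104, 128, 154, 166, 157, 130, 103, 95, 94, 93, 93, 92, 92, 91, 91, 93, 112, 147, 165, 163, 141, 114, 98, 91, 91, 91, 91, 89]
```

>>> carry_out --plan '[[0, [0, 0, 0], -0.163], [0, [0, 0, 0], -0.163], [0, [0, 0, 0], -0.162], [0, [-3, -4, 0], 0], [0, [-3, -4, 0], 0], [0, [-3, -4, 0], 0], [0, [-3, -4, 0], 0], [0, [-3, -4, 0], 0], [0, [-3, -4, 0], 0], [0, [-3, -4, 0], 0]]' --squeeze 10

```text
time: 1.45
position: [0.4488, 0.2838, 0.2316]
tool_rot: [[-0.992, -0.123, 0.0], [-0.123, 0.992, 0.0], [-0.0, 0.0, -1.0]]
force: [0.2, 0.8, -0.8]
opening: 0.044
finger_force: 0.0
```

>>> carry_out --plan '[[0, [-1.8, -3.4, 0], 0], [0, [-1.8, -3.4, 0], 0], [0, [-1.8, -3.4, 3], 0], [0, [0, 0, 3], 0], [0, [0, 0, 2], 0], [0, [0, 0, 0], 0]]'

```text
time: 2.2
position: [0.5127, 0.1901, 0.1498]
tool_rot: [[-0.992, -0.123, -0.004], [-0.123, 0.992, -0.001], [0.004, -0.0, -1.0]]
force: [0.4, 0.0, 0.6]
opening: 0.0438
finger_force: 0.0
```

```bash
cat >> h.py <<'E'
YAW=np.radians(7.13)
def go(target):
    "remaining shift in tool axes, cm, and force in caliper axes"
    s=ctrl.observe(); R=np.array(s["tool_rot"]); p=np.array(s["position"])
    print("t",round(s["time"],2),"pos",p.round(4),"open",round(s["opening"],4),"ff",round(float(np.max(s["finger_force"])),2),"F tool",(R.T@np.array(s["force"])).round(2),"yaw err",round(np.arctan2(-R[0,1],R[1,1])-YAW,4),"tilt",round(R[2,2],4))
    if target is not None: print(" go cm",(100*R.T@(np.array(target)-p)).round(2))
E
python3 - <<'E'
from h import *
go([.5137,.190,.044])
d=cap("side"); save(d,"side1.png")
im=cv2.cvtColor(d["img"],cv2.COLOR_RGB2BGR); print(proj(d,[[.5137,.19,.06],[.585,.033,.012],[.648,-.0554,.066],[.396,-.3246,.004],[.425,.253,.06],[.439,.172,.06]]).round(1))
E
```

```text
t 2.2 pos [0.5127 0.1901 0.1498] open 0.0438 ff 0.0 F tool [-0.43 -0.05 -0.61] yaw err -0.0016 tilt -1.0
 go cm [-0.14 -0.03 10.58]
[[284.4 231. ]
 [312.5 205.8]
 [320.7 168.6]
 [442.1 187.8]
 [287.5 263.1]
 [310.1 243.4]]
```

View pics/side1.png

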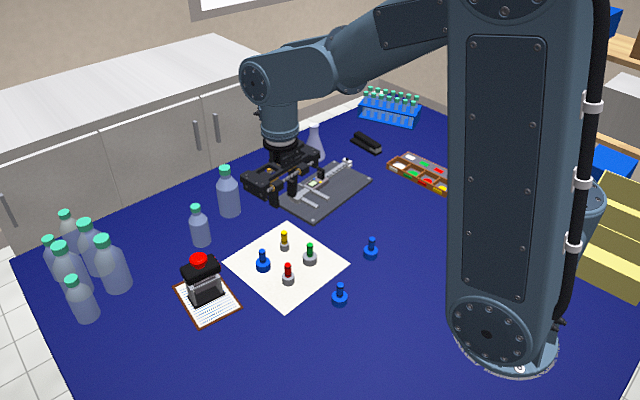

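Side view: yellow handle top at (284,234), red (288,267), green (310,246), all matching the projections of the measured points. Descending on yellow.

>>> carry_out --plan '[[0, [-0.1, 0, 3], 0], [0, [0, 0, 3], 0], [0, [0, 0, 3], 0], [0, [0, 0, 1.2], 0], [0, [0, 0, 0], 0], [-1, [0, 0, 0], 0], [-1, [0, 0, 0], 0], [-1, [0, 0, 0], 0], [-1, [0, 0, 0], 0], [-1, [0, 0, 0], 0]]'

```text
time: 3.5
position: [0.5156, 0.1908, 0.0502]
tool_rot: [[-0.992, -0.123, 0.001], [-0.123, 0.992, 0.0], [-0.001, 0.0, -1.0]]
force: [0.1, 0.3, 4.1]
opening: 0.0143
finger_force: 10.0
```

>>> carry_out --plan '[[-1, [0, 0, 0], 0], [-1, [0, 0, -2], 0], [-1, [0, 0, -3], 0], [-1, [0, 0, -3], 0], [-1, [0, 0, 0], 0], [-1, [0, 0, 0], 0]]'

```text
time: 4.25
position: [0.5141, 0.1904, 0.1282]
tool_rot: [[-0.992, -0.123, -0.002], [-0.123, 0.992, -0.0], [0.002, -0.0, -1.0]]
force: [0.1, 0.0, -0.9]
opening: 0.0145
finger_force: 10.0
```

```bash
python3 - <<'E'
from h import *
# rest & caliper from plate corner ; alternative from jaw pixels
ex=np.array([np.cos(YAW),np.sin(YAW)]);ey=np.array([-ex[1],ex[0]])
o=np.array([.6296,-.0471]); C=lambda x,y:o+x*ex/1000+y*ey/1000
print("rest",C(-34,85),"place",C(-34,85-17.5))
go([*C(-34,67.5),.1]); go([*C(-34,67.5),.057])
d=cap("side"); im=cv2.cvtColor(d["img"],cv2.COLOR_RGB2BGR)
pts=[C(-4,85),C(-64,85),C(-4,50),C(-64,50)]
for p in proj(d,[[*p,.0285] for p in pts]): cv2.circle(im,tuple(int(round(a*4)) for a in p),4,(0,0,255),-1,shift=2) if 0 else cv2.circle(im,tuple(np.int32(p.round())),1,(0,0,255),-1)
c=[C(-87,140),C(-87,-140),C(67,140),C(67,-140)]
for p in proj(d,[[*p,.012] for p in c]): cv2.circle(im,tuple(np.int32(p.round())),1,(0,255,255),-1)
cv2.imwrite("pics/cal1.png",cv2.resize(im[130:270,230:400],None,fx=4,fy=4))
E
```

```text
rest [0.58531263 0.03302259] place [0.58748475 0.01565791]
t 4.25 pos [0.5141 0.1904 0.1282] open 0.0145 ff 10.0 F tool [-0.13  0.    0.87] yaw err -0.0013 tilt -1.0
 go cm [ -5.14 -18.25   2.81]
t 4.25 pos [0.5141 0.1904 0.1282] open 0.0145 ff 10.0 F tool [-0.13  0.    0.87] yaw err -0.0013 tilt -1.0
 go cm [ -5.15 -18.25   7.11]
```

View pics/cal1.png

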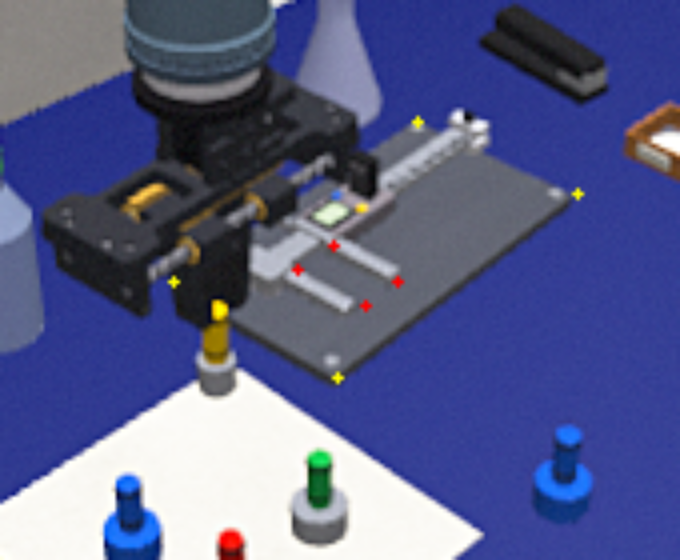

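The crop shows the yellow plug held upright in the fingers. The fixed jaw ends at crop (350,303) and the moving jaw at (390,277); my predicted points (red) are about 2 mm too far towards -x, so I'll shift the caliper origin by that.

>>> carry_out --plan '[[-1, [-1.1, -3.6, 0], 0], [-1, [-1.1, -3.6, 0], 0], [-1, [-1.1, -3.7, 0], 0], [-1, [-1.1, -3.7, 0], 0], [-1, [-1, -3.6, 0], 0], [-1, [0, 0, 2], 0], [-1, [0, 0, 2], 0], [-1, [0, 0, 0], 0], [-1, [0, 0, 0], 0]]'

```text
time: 5.42
position: [0.5906, 0.0177, 0.0893]
tool_rot: [[-0.992, -0.124, -0.001], [-0.124, 0.992, 0.0], [0.001, 0.0, -1.0]]
force: [0.1, -0.4, -0.5]
opening: 0.0148
finger_force: 10.0
```

```bash
cat >> h.py <<'E'
ex=np.array([np.cos(YAW),np.sin(YAW)]);ey=np.array([-ex[1],ex[0]])
o=np.array([.6316,-.0469]); C=lambda x,y,z:np.array([*(o+x*ex/1000+y*ey/1000),z/1000])
E
python3 - <<'E'
from h import *
go(C(-34,67.5,62))
d=cap("side"); im=cv2.cvtColor(d["img"],cv2.COLOR_RGB2BGR)
cv2.imwrite("pics/cal2.png",cv2.resize(im[150:250,260:390],None,fx=5,fy=5))
E
```

```text
t 5.42 pos [0.5906 0.0177 0.0893] open 0.0148 ff 10.0 F tool [-0.02 -0.36  0.49] yaw err 0.0001 tilt -1.0
 go cm [ 0.13 -0.17  2.73]
```

View pics/cal2.png

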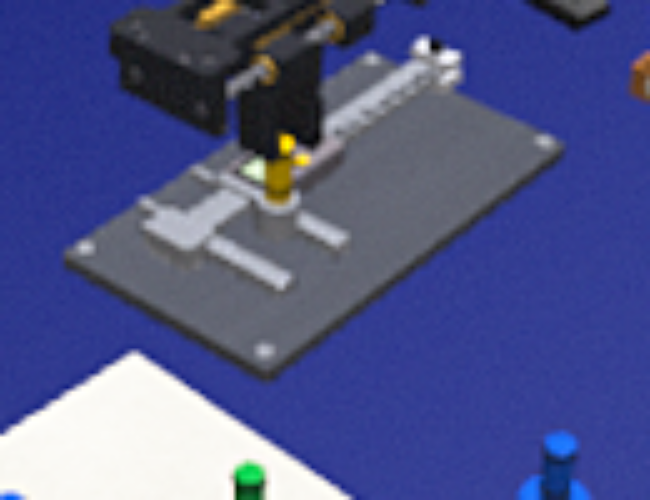

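```bash
cat > jaws.py <<'E'
from h import *
def calpts(d):
    P=cloud(d); q=P[...,:2]-o; return np.dstack([q@ex*1000,q@ey*1000,P[...,2]*1000])
def stat(n,Q,m):
    k=Q[m]
    if len(k)>4: print(n,len(k),"x",np.percentile(k[:,0],[3,50,97]).round(1),"y",np.percentile(k[:,1],[3,25,50,75,97]).round(1),"z",np.percentile(k[:,2],[3,50,97]).round(1))
def report(cams=("side","top")):
    for c in cams:
        d=cap(c); Q=calpts(d); X,Y,Z=Q[...,0],Q[...,1],Q[...,2]; print(c)
        top=(Z>26)&(Z<31)&(X>-62)&(X<-15)
        stat(" fixed",Q,top&(Y>80)&(Y<106)); stat(" moving",Q,top&(Y<72)&(Y>15))
        stat(" tab",Q,(Z>58)&(Z<70)&(X>0)&(X<32)&(Y>-60)&(Y<40))
        h=cv2.cvtColor(d["img"],cv2.COLOR_RGB2HSV)
        for n,a,b in(("yel",(20,120,60),(35,255,255)),("grn",(50,120,60),(75,255,255)),("red",(0,150,80),(6,255,255))):
            stat(" "+n,Q,(cv2.inRange(h,a,b)>0)&(X>-75)&(X<-8)&(Y>0)&(Y<140)&(Z>28))
        stat(" plate",Q,(Z>5)&(Z<15)&(X>-80)&(X<-64)&(Y>0)&(Y<130))
        print(" tab top px ray done")
E
python3 -c "
from jaws import *
report()"
```

```text
side
 fixed 47 x [-58.6 -41.4 -16.2] y [86.1 88.1 92.2 95.9 98.3] z [26.2 28.6 30.8]
 moving 38 x [-59.9 -43.6 -28.4] y [36.1 40.  43.3 46.4 49.4] z [26.3 28.6 30.2]
 yel 90 x [-60.6 -36.7 -16.8] y [ 55.3  71.7  75.2  92.5 111.8] z [ 66.7  98.8 193.6]
 plate 166 x [-79.7 -71.2 -64.3] y [  3.2  33.5  65.7  98.2 125.4] z [ 9.3 12.1 14.6]
 tab top px ray done
top
 fixed 7 x [-56.5 -53.  -50.2] y [86.2 89.9 91.8 93.5 95.2] z [26.7 28.2 29.8]
 moving 12 x [-58.9 -53.5 -44.1] y [36.8 37.8 40.4 44.8 48.2] z [26.5 28.5 29.7]
 plate 158 x [-79.4 -72.3 -64.4] y [ 18.7  43.1  72.7 100.3 126.9] z [ 7.5 11.  14.4]
 tab top px ray done
```

>>> carry_out --plan '[[-1, [0.1, -0.2, 0], 0], [-1, [0, 0, 1.2], 0], [-1, [0, 0, 1.0], 0], [-1, [0, 0, 0.2], 0], [-1, [0, 0, 0], 0], [-1, [0, 0, 0], 0]]'

```text
time: 6.32
position: [0.5905, 0.0145, 0.0658]
tool_rot: [[-0.992, -0.123, 0.0], [-0.123, 0.992, -0.0], [-0.0, -0.0, -1.0]]
force: [0.2, -0.1, -1.2]
opening: 0.0147
finger_force: 10.0
```

>>> carry_out --plan '[[-1, [0, 0, 0.1], 0], [-1, [0, 0, 0.1], 0], [-1, [0, 0, 0], 0], [-1, [0, 0, 0], 0]]'

```text
time: 6.82
position: [0.5903, 0.0146, 0.0636]
tool_rot: [[-0.992, -0.123, 0.0], [-0.123, 0.992, -0.0], [-0.0, -0.0, -1.0]]
force: [-0.4, -0.5, -1.2]
opening: 0.0144
finger_force: 10.0
```

>>> carry_out --plan '[[-1, [0, 0, 0.1], 0], [-1, [0, 0, 0.1], 0], [-1, [0, 0, 0], 0]]'

```text
time: 7.2
position: [0.5908, 0.0145, 0.0622]
tool_rot: [[-0.992, -0.123, 0.001], [-0.123, 0.992, -0.0], [-0.001, -0.0, -1.0]]
force: [-1.0, -0.3, 3.6]
opening: 0.0146
finger_force: 10.0
```

>>> carry_out --plan '[[-1, [0, 0, 0.1], 0], [-1, [0, 0, 0], 0], [-1, [0, 0, 0], 0]]'

```text
time: 7.58
position: [0.5914, 0.0145, 0.0621]
tool_rot: [[-0.992, -0.123, 0.002], [-0.123, 0.992, -0.0], [-0.002, -0.001, -1.0]]
force: [-0.6, 1.1, 8.2]
opening: 0.0149
finger_force: 10.0
```

>>> carry_out --plan '[[-1, [0, 0, -0.1], 0], [0, [0, 0, 0], 0], [0, [0, 0, 0], 0], [0, [0, 0, 0], 0], [0, [0, 0, -2.2], 0], [0, [0, 0, -2.5], 0], [0, [-1.6, -2.6, 0], 0], [0, [-1.6, -2.6, 0], 0], [0, [-1.6, -2.6, 0], 0], [0, [0, 0, 0], 0]]'

```text
time: 8.82
position: [0.6483, -0.0587, 0.1084]
tool_rot: [[-0.993, -0.121, 0.0], [-0.121, 0.993, -0.0], [-0.0, -0.0, -1.0]]
force: [0.6, 0.1, -0.1]
opening: 0.0438
finger_force: 0.0
```

```bash
python3 -c "
from jaws import *
go(C(15,-11,58)); report(('side',))
d=cap('side'); im=cv2.cvtColor(d['img'],cv2.COLOR_RGB2BGR)
cv2.imwrite('pics/cal3.png',cv2.resize(im[150:250,260:390],None,fx=5,fy=5))"
```

```text
t 8.82 pos [ 0.6483 -0.0587  0.1084] open 0.0438 ff 0.0 F tool [-0.57  0.03  0.08] yaw err -0.0033 tilt -1.0
 go cm [0.01 0.28 5.04]
side
 fixed 45 x [-58.6 -38.7 -18.6] y [84.6 88.9 91.3 95.1 97.6] z [26.5 28.5 30.4]
 moving 39 x [-58.  -44.  -26.2] y [36.  39.3 43.5 47.6 69.8] z [26.5 28.5 30.7]
 tab 28 x [ 3.7 12.9 24.2] y [-17.6 -11.1  -8.3  -5.2  -4.1] z [58.6 62.4 66.3]
 yel 73 x [-42.  -37.1 -11.3] y [39.3 67.2 70.9 72.8 75.5] z [ 36.4  61.  192.9]
 plate 161 x [-79.3 -71.8 -64.4] y [  3.7  33.9  66.8  99.9 124.9] z [ 9.3 12.1 14.6]
 tab top px ray done
```

View pics/cal3.png

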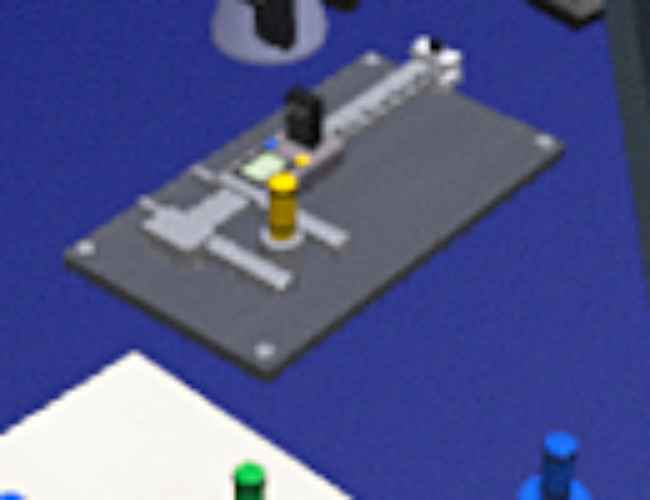

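Plug 24 stands upright between the jaws (handle top at crop (284,183)) and the tab is free. Next I pinch the tab.

>>> carry_out --plan '[[0, [0, 0.3, 1.7], 0], [0, [0, 0, 1.7], 0], [0, [0, 0, 1.6], 0], [0, [0, 0, 0], 0], [-1, [0, 0, 0], 0], [-1, [0, 0, 0], 0], [-1, [0, 0, 0], 0], [-1, [0, 0, 0], 0], [-1, [0, 0, 0], 0], [-1, [0, 0, 0], 0]]' --squeeze 8

```text
time: 10.18
position: [0.648, -0.0542, 0.0598]
tool_rot: [[-0.992, -0.123, 0.002], [-0.123, 0.992, -0.0], [-0.002, -0.001, -1.0]]
force: [-0.5, -0.7, 5.3]
opening: 0.0006
finger_force: 2.9
```

```bash
python3 -c "
from jaws import *
go(C(15,-11,58))"
```

```text
t 10.18 pos [ 0.648  -0.0542  0.0598] open 0.0006 ff 2.89 F tool [ 0.6  -0.62 -5.34] yaw err -0.0012 tilt -1.0
 go cm [ 0.04 -0.18  0.18]
```

```bash
python3 -c "
from jaws import *
report()
d=cap('side'); im=cv2.cvtColor(d['img'],cv2.COLOR_RGB2BGR)
cv2.imwrite('pics/cal4.png',cv2.resize(im[130:230,260:390],None,fx=5,fy=5))"
```

```text
side
 fixed 49 x [-58.1 -37.3 -18.7] y [84.2 88.8 92.2 95.8 98.6] z [26.3 29.  30.6]
 moving 31 x [-58.8 -44.9 -29.4] y [37.9 42.4 46.  48.7 67.6] z [26.5 28.7 30.9]
 tab 19 x [ 2.9  6.2 21.4] y [-17.8 -11.6  -7.3  -2.    1.6] z [59.3 63.3 69.7]
 yel 73 x [-41.6 -36.5 -11.1] y [22.8 66.6 70.2 73.3 75.4] z [ 37.7  61.5 160.9]
 plate 156 x [-79.3 -72.2 -64.5] y [  4.3  36.3  67.6  97.4 125.7] z [ 9.4 12.1 14.5]
 tab top px ray done
top
 fixed 20 x [-47.4 -26.8 -16.8] y [87.8 89.4 93.1 94.8 97.2] z [26.  28.3 30.5]
 plate 37 x [-79.5 -71.  -65. ] y [103.2 109.6 116.  123.9 129.6] z [ 8.8 11.8 14.4]
 tab top px ray done
```

View pics/cal4.png

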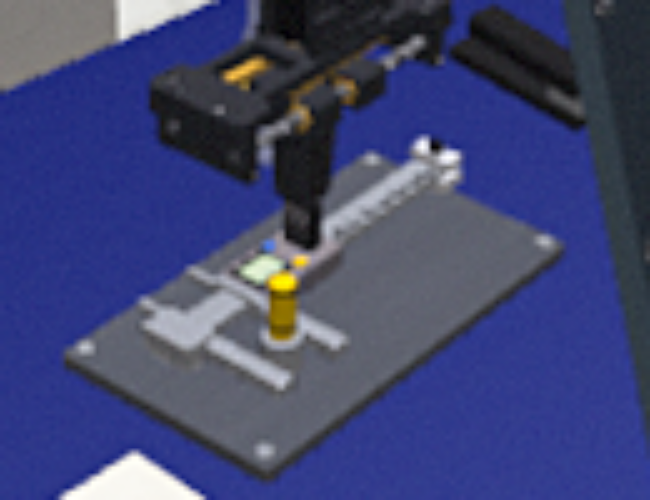

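The picture shows the fingers at the tab, roughly crop (305,200), but the reported opening of 0.6 mm doesn't fit a 12 mm tab. I'll let it settle, then make a small +y test move.

>>> carry_out --plan '[[-1, [0, 0, 0], 0], [-1, [0, 0, 0], 0], [-1, [0, 0, 0], 0]]'

```text
time: 10.7
position: [0.648, -0.0542, 0.0598]
tool_rot: [[-0.992, -0.123, 0.002], [-0.123, 0.992, -0.001], [-0.002, -0.001, -1.0]]
force: [-0.1, -0.0, 5.1]
opening: 0.0005
finger_force: 2.9
```

>>> carry_out --plan '[[-1, [0, 0.1, 0], 0], [-1, [0, 0.1, 0], 0], [-1, [0, 0, 0], 0]]'

```text
time: 11.08
position: [0.6478, -0.0526, 0.0598]
tool_rot: [[-0.992, -0.123, 0.002], [-0.123, 0.992, -0.001], [-0.002, -0.001, -1.0]]
force: [-0.4, -0.9, 5.5]
opening: 0.0006
finger_force: 2.7
```

```bash
python3 -c "
from jaws import *
go(C(15,-11,58)); report(('side',))
d=cap('side'); im=cv2.cvtColor(d['img'],cv2.COLOR_RGB2BGR)
print(proj(d,[C(15,-9,41),C(15,-9,66),C(15,-9,32)]).round(1))
a=cv2.resize(im[145:195,300:345],None,fx=10,fy=10,interpolation=cv2.INTER_CUBIC)
d=cap('top'); im=cv2.cvtColor(d['img'],cv2.COLOR_RGB2BGR); b=cv2.resize(im[150:200,320:350],None,fx=10,fy=10,interpolation=cv2.INTER_CUBIC)
cv2.imwrite('pics/cal5.png',np.hstack([a,b]))"
```

```text
t 11.07 pos [ 0.6478 -0.0526  0.0598] open 0.0006 ff 2.69 F tool [ 0.47 -0.84 -5.52] yaw err -0.0013 tilt -1.0
 go cm [ 0.04 -0.33  0.18]
side
 fixed 53 x [-60.  -37.4 -17.4] y [80.3 88.7 91.4 94.7 98.8] z [26.2 28.8 30.9]
 moving 37 x [-59.4 -45.8 -31.8] y [39.3 44.3 47.3 50.8 68.6] z [26.6 28.3 30.6]
 tab 17 x [ 3.7  5.6 19.2] y [-17.2 -11.3  -5.1  -1.    1.1] z [58.7 64.2 69.7]
 yel 73 x [-43.2 -37.   -9.9] y [24.2 68.7 70.8 72.8 75.4] z [ 38.5  61.  150.5]
 plate 152 x [-79.5 -72.3 -64.7] y [  4.4  33.9  64.7  97.1 123.8] z [ 9.2 11.9 14.8]
 tab top px ray done
[[320.3 175.8]
 [320.4 168.8]
 [320.2 178.3]]
```

View pics/cal5.png

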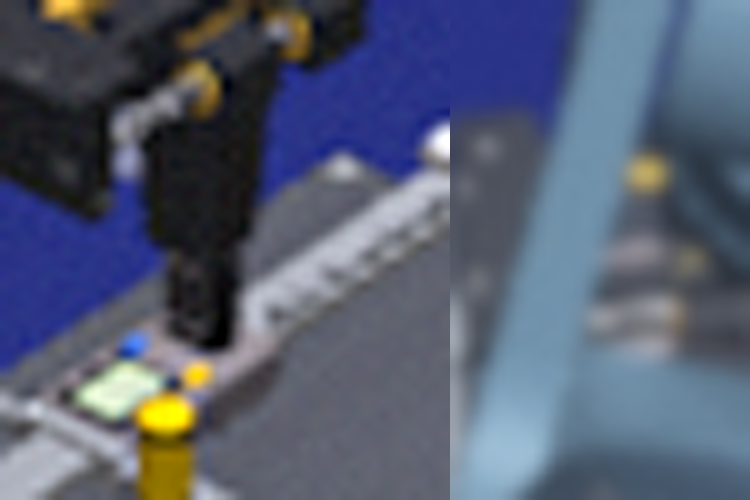

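>>> carry_out --plan '[[-1, [0, 0, -1.5], 0], [-1, [0, 0, -2.5], 0], [0, [0, 0, 0], 0], [0, [0, 0, 0], 0], [0, [0, 0, 0], 0], [0, [0, 0, 0], 0]]'

```text
time: 11.98
position: [0.6463, -0.0519, 0.0976]
tool_rot: [[-0.992, -0.123, -0.002], [-0.123, 0.992, 0.0], [0.001, 0.001, -1.0]]
force: [-0.8, 0.1, -0.3]
opening: 0.0384
finger_force: 0.0
```

```bash
python3 -c "
from jaws import *
go(C(15,-11,58)); report(('side',))
d=cap('side'); Q=calpts(d); X,Y,Z=Q[...,0],Q[...,1],Q[...,2]
s=ctrl.observe(); q=(np.array(s['position'])[:2]-o); print('tcp cal',q@ex*1000,q@ey*1000)
m=(X>-10)&(X<45)&(Y>-70)&(Y<50)&(Z>36)&(Z<150)
for z in range(36,150,6):
    k=Q[m&(Z>=z)&(Z<z+6)]
    if len(k): print(z,len(k),'x',k[:,0].min().round(),k[:,0].max().round(),'y',np.sort(k[:,1]).round()[::max(1,len(k)//8)])
"
```

```text
t 11.97 pos [ 0.6463 -0.0519  0.0976] open 0.0384 ff 0.0 F tool [0.81 0.21 0.34] yaw err -0.0013 tilt -1.0
 go cm [-0.11 -0.43  3.96]
side
 fixed 46 x [-56.9 -38.7 -17.6] y [84.8 87.7 91.1 94.7 98.1] z [26.3 28.1 29.8]
 moving 30 x [-57.5 -45.3 -31.9] y [41.5 44.6 47.3 50.8 67.8] z [26.8 28.7 30.8]
 tab 26 x [ 4.2 13.4 24.2] y [-13.3  -7.8  -5.5  -2.9  -0.1] z [59.4 63.5 67. ]
 yel 70 x [-42.8 -36.6 -10.5] y [43.6 67.1 70.4 73.3 75.6] z [ 37.8  59.8 182.4]
 plate 153 x [-79.2 -71.6 -64.5] y [  5.7  34.1  65.6  95.8 125.3] z [ 9.2 12.4 14.6]
 tab top px ray done
tcp cal 14.23495526494002 -6.8511934610545735
36 22 x -0.0 28.0 y [-11.  -7.  -3.  -2.  -1.  -1.   9.  20.  30.  37.  39.]
42 13 x 5.0 24.0 y [-10.  -6.  -5.  -5.  -4.  -3.  -2.  -2.  -2.  -2.  -2.  -1.  -0.]
48 11 x 2.0 23.0 y [-9. -7. -5. -5. -4. -4. -3. -2. -2. -1. -1.]
54 11 x 3.0 20.0 y [-10.  -9.  -7.  -5.  -5.  -4.  -4.  -3.  -2.  -2.   0.]
60 23 x 3.0 25.0 y [-14. -10. -10.  -7.  -6.  -5.  -4.  -4.  -4.  -2.  -1.   1.]
66 1 x 13.0 13.0 y [-9.]
96 1 x 6.0 6.0 y [-36.]
102 16 x 3.0 24.0 y [-38. -31. -29. -28. -27. -27.  14.  24.]
108 28 x 1.0 23.0 y [-38. -31. -29. -28. -26.  18.  27.  28.  29.  31.]
114 31 x -1.0 22.0 y [-38. -35. -29. -28. -26.  16.  25.  29.  30.  30.  32.]
120 33 x 2.0 23.0 y [-40. -34. -32. -29. -27.  16.  28.  31.  33.]
126 28 x 2.0 21.0 y [-40. -36. -30. -29. -28.  25.  30.  31.  31.  32.]
132 26 x 1.0 20.0 y [-42. -38. -31. -29. -26.  22.  29.  30.  31.]
138 25 x 2.0 21.0 y [-41. -36. -29. -27. -26.  16.  28.  30.  30.]
144 34 x 2.0 19.0 y [-44. -38. -34. -31. -28. -26.  22.  30.  32.]
```

The depth cloud shows the fingertips at z ≈ 0.103 with the TCP reported at 0.098. So the tips actually stand about 6 mm above the reported TCP, and I was 25 mm too high everywhere. The lateral position is right. I'll use tip z = reported z + 6 mm and go down onto the tab properly.

>>> carry_out --plan '[[0, [0, 0, 1.5], 0], [0, [0, 0, 1.5], 0], [0, [0, 0, 1.5], 0], [0, [0, 0, 1.5], 0], [0, [0, 0, 0.3], 0], [0, [0, 0, 0], 0]]'

```text
time: 12.82
position: [0.6468, -0.052, 0.0353]
tool_rot: [[-0.992, -0.123, -0.0], [-0.123, 0.992, 0.0], [0.0, 0.0, -1.0]]
force: [-1.1, 0.3, 0.0]
opening: 0.0441
finger_force: 0.0
```

>>> carry_out --plan '[[-1, [0, 0, 0], 0], [-1, [0, 0, 0], 0], [-1, [0, 0, 0], 0], [-1, [0, 0, 0], 0], [-1, [0, 0, 0], 0], [-1, [0, 0, 0], 0]]' --squeeze 8

```text
time: 13.58
position: [0.6471, -0.0522, 0.036]
tool_rot: [[-0.992, -0.123, 0.001], [-0.123, 0.992, -0.0], [-0.0, -0.0, -1.0]]
force: [-0.0, -0.6, 3.1]
opening: 0.0115
finger_force: 8.0
```

```bash
python3 -c "
from jaws import *
go(C(15,-7,35)); report(('side',))"
```

```text
t 13.57 pos [ 0.6471 -0.0522  0.036 ] open 0.0115 ff 8.0 F tool [ 0.08 -0.58 -3.1 ] yaw err -0.0013 tilt -1.0
 go cm [-0.03  0.02  0.1 ]
side
 fixed 43 x [-58.6 -40.  -18.2] y [84.1 89.3 92.3 95.6 97.1] z [26.3 28.5 30.2]
 moving 38 x [-60.1 -45.9 -29.7] y [40.2 43.3 48.3 52.5 66.4] z [26.6 28.1 30.8]
 tab 55 x [ 3.4  6.8 25.2] y [-25.7 -13.9  -0.6  11.8  15.1] z [58.8 63.5 69.3]
 yel 72 x [-42.6 -36.9  -9.7] y [29.2 67.9 71.1 73.2 74.7] z [ 37.4  59.7 125.1]
 plate 161 x [-79.3 -72.1 -64.4] y [  3.2  33.2  67.4  97.8 123.2] z [ 9.5 12.1 14.4]
 tab top px ray done
```

>>> carry_out --plan '[[-1, [0, 0.1, 0], 0], [-1, [0, 0.1, 0], 0], [-1, [0, 0.1, 0], 0], [-1, [0, 0.1, 0], 0], [-1, [0, 0.1, 0], 0], [-1, [0, 0, 0], 0]]'

```text
time: 14.38
position: [0.6465, -0.047, 0.036]
tool_rot: [[-0.992, -0.123, 0.0], [-0.123, 0.992, -0.0], [-0.0, -0.0, -1.0]]
force: [-2.2, -2.5, 4.7]
opening: 0.0119
finger_force: 8.0
```

```bash
python3 -c "
from jaws import *
go(C(15,2,35)); report(('side',))"
```

```text
t 14.38 pos [ 0.6465 -0.047   0.036 ] open 0.0119 ff 8.0 F tool [ 2.54 -2.25 -4.68] yaw err -0.0011 tilt -1.0
 go cm [-0.02  0.4   0.1 ]
side
 fixed 52 x [-58.4 -39.7 -16.7] y [80.9 87.8 92.2 95.9 98.4] z [26.3 28.3 30.4]
 moving 32 x [-60.8 -47.2 -31.2] y [45.8 48.3 52.4 55.7 70.3] z [26.5 28.4 30.7]
 tab 54 x [ 3.2  7.  22.5] y [-22.1  -8.9   2.6  17.3  20.6] z [58.3 64.  69.3]
 yel 72 x [-42.1 -36.5  -9.1] y [35.8 71.6 73.8 76.2 78.3] z [ 38.2  60.4 128.6]
 plate 161 x [-79.4 -71.5 -64.4] y [  4.7  33.9  68.7  98.9 127.1] z [ 9.6 12.3 14.7]
 tab top px ray done
```

>>> carry_out --plan '[[-1, [0, 0.05, 0], 0], [-1, [0, 0.05, 0], 0], [-1, [0, 0.05, 0], 0], [-1, [0, 0.05, 0], 0], [-1, [0, 0, 0], 0]]'

```text
time: 15.05
position: [0.6463, -0.0451, 0.036]
tool_rot: [[-0.992, -0.123, 0.001], [-0.123, 0.992, -0.0], [-0.001, -0.0, -1.0]]
force: [-1.4, -2.7, 5.5]
opening: 0.0117
finger_force: 8.0
```

>>> carry_out --plan '[[-1, [0, 0.05, 0], 0], [-1, [0, 0, 0], 0]]'

```text
time: 15.3
position: [0.6462, -0.0447, 0.036]
tool_rot: [[-0.992, -0.123, 0.001], [-0.123, 0.992, -0.0], [-0.001, -0.0, -1.0]]
force: [0.1, -2.2, 4.7]
opening: 0.0119
finger_force: 8.0
```

```bash
python3 -c "
from jaws import *
go(C(15,2,35)); report(('side',))"
```

```text
t 15.3 pos [ 0.6462 -0.0447  0.036 ] open 0.0119 ff 8.0 F tool [ 0.18 -2.18 -4.7 ] yaw err -0.0012 tilt -1.0
 go cm [-0.02  0.16  0.1 ]
side
 fixed 48 x [-58.6 -37.8 -18.2] y [80.5 87.1 91.2 94.8 98.6] z [26.2 28.4 30.6]
 moving 30 x [-58.7 -44.8 -30. ] y [47.7 51.  54.7 57.3 67.6] z [26.3 28.  29.9]
 tab 55 x [ 2.1  6.5 22. ] y [-13.9  -4.9   9.9  19.9  23. ] z [58.2 65.2 69.5]
 yel 70 x [-41.6 -36.5  -9.5] y [37.4 72.4 76.4 77.6 81.5] z [ 37.2  60.5 139.2]
 plate 158 x [-79.4 -72.1 -64.4] y [  5.   31.9  63.3  97.2 122.8] z [ 9.7 12.3 14.6]
 tab top px ray done
```

>>> carry_out --plan '[[-1, [0, 0.05, 0], 0], [-1, [0, 0, 0], 0], [-1, [0, 0, 0], 0]]'

```text
time: 15.72
position: [0.6462, -0.0441, 0.036]
tool_rot: [[-0.992, -0.123, 0.001], [-0.123, 0.992, -0.0], [-0.001, -0.0, -1.0]]
force: [0.3, -2.8, 4.4]
opening: 0.0118
finger_force: 8.0
```

>>> carry_out --plan '[[-1, [0, 0.05, 0], 0], [-1, [0, 0, 0], 0], [-1, [0, 0, 0], 0]]'

```text
time: 16.1
position: [0.6461, -0.0437, 0.036]
tool_rot: [[-0.992, -0.123, 0.001], [-0.123, 0.992, -0.0], [-0.0, -0.0, -1.0]]
force: [-1.4, -2.1, 5.1]
opening: 0.0116
finger_force: 8.0
```

>>> carry_out --plan '[[-1, [0, 0.05, 0], 0], [-1, [0, 0, 0], 0], [-1, [0, 0, 0], 0]]'

```text
time: 16.48
position: [0.646, -0.0433, 0.036]
tool_rot: [[-0.992, -0.123, 0.001], [-0.123, 0.992, -0.0], [-0.0, -0.001, -1.0]]
force: [-0.6, -3.1, 5.9]
opening: 0.0121
finger_force: 8.0
```

>>> carry_out --plan '[[-1, [0, 0.04, 0], 0], [-1, [0, 0, 0], 0], [-1, [0, 0, 0], 0]]'

```text
time: 16.85
position: [0.646, -0.0431, 0.036]
tool_rot: [[-0.992, -0.123, 0.001], [-0.123, 0.992, -0.001], [-0.001, -0.001, -1.0]]
force: [-1.4, -2.8, 5.0]
opening: 0.012
finger_force: 8.0
```

>>> carry_out --plan '[[-1, [0, 0.04, 0], 0], [-1, [0, 0, 0], 0], [-1, [0, 0, 0], 0]]'

```text
time: 17.23
position: [0.646, -0.0428, 0.036]
tool_rot: [[-0.992, -0.123, 0.001], [-0.123, 0.992, -0.001], [-0.001, -0.001, -1.0]]
force: [-0.0, -5.0, 5.6]
opening: 0.0117
finger_force: 8.0
```

```bash
python3 -c "
from jaws import *
go(C(15,2,35)); report(('side',))"
```

```text
t 17.23 pos [ 0.646  -0.0428  0.036 ] open 0.0117 ff 8.0 F tool [ 0.63 -5.   -5.55] yaw err -0.0013 tilt -1.0
 go cm [-0.02 -0.03  0.1 ]
side
 fixed 58 x [-59.2 -35.4 -16. ] y [81.  88.7 90.8 95.7 97.8] z [26.1 28.1 30.6]
 moving 34 x [-58.9 -45.3 -30.5] y [49.2 52.  56.  59.5 66.6] z [26.2 29.  30.4]
 tab 49 x [ 3.2  7.2 23.4] y [-15.4  -6.9   5.8  22.   23.9] z [59.1 64.2 68.7]
 yel 70 x [-43.  -36.9 -26.1] y [65.  74.6 77.5 79.2 81.9] z [37.4 58.8 73.1]
 plate 161 x [-79.7 -72.  -64.5] y [  4.8  35.1  67.7  97.3 124.6] z [ 9.8 12.2 14.5]
 tab top px ray done
```

>>> carry_out --plan '[[-1, [0, 0, 0], 0], [-1, [0, 0, 0], 0], [-1, [0, 0, 0], 0]]'

```text
time: 17.65
position: [0.646, -0.0428, 0.036]
tool_rot: [[-0.992, -0.123, 0.001], [-0.123, 0.992, -0.001], [-0.001, -0.001, -1.0]]
force: [-0.4, -3.9, 5.6]
opening: 0.0117
finger_force: 8.0
```

>>> carry_out --plan '[[-1, [0, 0, 0], 0], [-1, [0, 0, 0], 0]]'

```text
time: 17.9
position: [0.646, -0.0428, 0.036]
tool_rot: [[-0.992, -0.123, 0.001], [-0.123, 0.992, -0.001], [-0.001, -0.001, -1.0]]
force: [-0.4, -4.1, 4.8]
opening: 0.0119
finger_force: 8.0
```

>>> carry_out --plan '[[-1, [0, 0, 0], 0], [-1, [0, 0, 0], 0]]'

```text
time: 18.15
position: [0.646, -0.0428, 0.0359]
tool_rot: [[-0.992, -0.123, 0.001], [-0.123, 0.992, -0.001], [-0.001, -0.001, -1.0]]
force: [-1.2, -4.6, 5.8]
opening: 0.012
finger_force: 8.0
```

>>> carry_out --plan '[[-1, [0, 0.02, 0], 0], [-1, [0, 0, 0], 0], [-1, [0, 0, 0], 0], [-1, [0, 0, 0], 0], [-1, [0, 0, 0], 0]]'

```text
time: 18.77
position: [0.646, -0.0427, 0.036]
tool_rot: [[-0.992, -0.123, 0.001], [-0.123, 0.992, -0.001], [-0.001, -0.001, -1.0]]
force: [-0.1, -3.5, 4.1]
opening: 0.0118
finger_force: 8.0
```

>>> carry_out --plan '[[-1, [0, -0.1, 0], 0], [-1, [0, -0.5, 0], 0], [-1, [0, -0.6, 0], 0], [-1, [0, -0.6, 0], 0], [-1, [0, -0.6, 0], 0], [-1, [0, 0, 0], 0], [0, [0, 0, 0], 0], [0, [0, 0, 0], 0], [0, [0, 0, -2.0], 0], [0, [0, 0, -3.0], 0]]'

```text
time: 20.02
position: [0.6479, -0.0655, 0.086]
tool_rot: [[-0.992, -0.123, -0.002], [-0.123, 0.992, 0.001], [0.002, 0.001, -1.0]]
force: [0.4, 0.2, -0.4]
opening: 0.044
finger_force: 0.0
```

>>> carry_out --plan '[[0, [1.2, 2.4, 0], 0], [0, [1.2, 2.4, 0], 0], [0, [1.2, 2.4, 0], 0], [0, [1.2, 2.4, 0], 0], [0, [0, 0, 0], 0]]' --squeeze 12

```text
time: 20.65
position: [0.5887, 0.0249, 0.0867]
tool_rot: [[-0.992, -0.125, 0.0], [-0.125, 0.992, 0.0], [-0.001, 0.0, -1.0]]
force: [-0.7, -0.7, 0.9]
opening: 0.0442
finger_force: 0.0
```

```bash
python3 -c "
from jaws import *
go(C(-33,73.5,33)); report(('side',))"
```

```text
t 20.65 pos [0.5887 0.0249 0.0867] open 0.0442 ff 0.0 F tool [ 0.8  -0.63 -0.87] yaw err 0.0009 tilt -1.0
 go cm [-0.06 -0.31  5.37]
side
 fixed 51 x [-58.6 -37.6 -17.2] y [81.6 87.  91.2 94.6 98.1] z [26.5 28.9 30.6]
 moving 45 x [-57.9 -37.6 -15.6] y [27.8 31.6 35.3 38.1 67.6] z [26.2 28.7 30.3]
 yel 84 x [-59.3 -37.9 -18.8] y [ 49.9  74.7  78.2  80.4 125.4] z [ 38.2  63.7 191.6]
 plate 156 x [-79.7 -72.  -64.5] y [  6.7  38.1  69.   99.  124. ] z [ 9.5 12.3 14.6]
 tab top px ray done
```

>>> carry_out --plan '[[0, [-0.1, -0.3, 1.5], 0], [0, [0, 0, 1.5], 0], [0, [0, 0, 1.5], 0], [0, [0, 0, 0.8], 0], [0, [0, 0, 0], 0], [-1, [0, 0, 0], 0], [-1, [0, 0, 0], 0], [-1, [0, 0, 0], 0], [-1, [0, 0, 0], 0], [-1, [0, 0, 0], 0]]'

```text
time: 21.95
position: [0.5909, 0.0206, 0.033]
tool_rot: [[-0.992, -0.123, 0.001], [-0.123, 0.992, -0.0], [-0.001, -0.0, -1.0]]
force: [0.6, 0.2, 1.8]
opening: 0.0154
finger_force: 11.9
```

>>> carry_out --plan '[[-1, [0, 0, -1], 0], [-1, [0, 0, -2], 0], [-1, [0, 0, -3], 0], [-1, [0, 0, -2], 0], [-1, [0, 0, 0], 0]]'

```text
time: 22.58
position: [0.5921, 0.0204, 0.1153]
tool_rot: [[-0.992, -0.123, 0.005], [-0.123, 0.992, -0.001], [-0.005, -0.001, -1.0]]
force: [0.3, 0.1, -1.4]
opening: 0.0157
finger_force: 11.9
```

```bash
python3 -c "
from jaws import *
go([.3958,-.3246,.11]); report(('side',))
d=cap('top'); h=cv2.cvtColor(d['img'],cv2.COLOR_RGB2HSV); P=cloud(d)
# plugs on wipe again
for n,(a,b) in dict(red=((0,130,100),(6,255,255)),grn=((50,90,60),(85,255,255))).items():
    k=(cv2.inRange(h,a,b)>0)&(P[...,2]>.05)&(P[...,2]<.07)&(P[...,1]>.05)&(P[...,1]<.4); print(n,k.sum(),np.nanmedian(P[k],0))
"
```

```text
t 22.57 pos [0.5921 0.0204 0.1153] open 0.0157 ff 11.9 F tool [-0.27  0.06  1.42] yaw err -0.0012 tilt -1.0
 go cm [ 23.73 -31.82   0.46]
side
 fixed 53 x [-57.3 -37.6 -15.7] y [85.6 89.4 92.5 95.  97.9] z [26.3 28.1 30.8]
 moving 43 x [-58.4 -36.9 -16. ] y [27.  30.2 34.1 37.1 40.3] z [26.6 28.5 30.5]
 tab 19 x [ 2.9  8.3 16.2] y [-23.9 -22.  -18.  -15.2 -12.8] z [58.5 63.  66.1]
 yel 80 x [-56.6 -39.6 -14.8] y [ 62.5  73.6  78.2  99.7 113.2] z [124.9 152.9 220.2]
 plate 156 x [-79.4 -71.8 -64.3] y [  5.6  37.9  72.2 102.  125.3] z [ 9.9 12.1 14.8]
 tab top px ray done
red 13 [0.4227509  0.25145781 0.05826798]
grn 21 [0.43892158 0.17201918 0.05939245]
```

>>> carry_out --plan '[[-1, [2.6, -3.5, 0], 0], [-1, [2.6, -3.5, 0], 0], [-1, [2.6, -3.5, 0], 0], [-1, [2.6, -3.5, 0], 0], [-1, [2.6, -3.5, 0], 0], [-1, [2.6, -3.5, 0], 0], [-1, [2.7, -3.6, 0], 0], [-1, [2.7, -3.6, 0], 0], [-1, [2.7, -3.6, 0], 0], [-1, [0, 0, 0], 0]]'

```text
time: 23.92
position: [0.3926, -0.3259, 0.1115]
tool_rot: [[-0.993, -0.119, -0.001], [-0.119, 0.993, 0.001], [0.001, 0.001, -1.0]]
force: [-0.5, 0.2, -1.7]
opening: 0.0157
finger_force: 11.9
```

```bash
python3 -c "
from h import *
go([.3958,-.3246,.025])
d=cap('side'); im=cv2.cvtColor(d['img'],cv2.COLOR_RGB2BGR)
p=proj(d,[[.3958,-.3246,.004],[.3958,-.3246,.024]]); print(p)
cv2.imwrite('pics/case1.png',cv2.resize(im[130:230,380:510],None,fx=5,fy=5))"
```

```text
t 23.93 pos [ 0.3926 -0.3259  0.1115] open 0.0157 ff 11.9 F tool [0.43 0.25 1.66] yaw err -0.0055 tilt -1.0
 go cm [-0.35  0.08  8.65]
[[442.17496834 187.84659817]
 [443.3692942  182.50916521]]
```

View pics/case1.png

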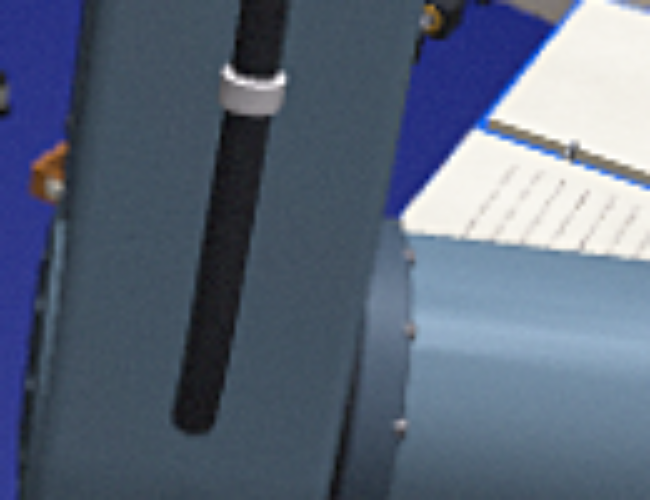

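The arm hides the case in this view. The measured points are self-consistent (53–54 mm spacing), so I'll lower by numbers and watch the force.

>>> carry_out --plan '[[-1, [-0.3, 0.1, 2], 0], [-1, [0, 0, 2], 0], [-1, [0, 0, 2], 0], [-1, [0, 0, 1.5], 0], [-1, [0, 0, 0.7], 0], [-1, [0, 0, 0.2], 0], [-1, [0, 0, 0], 0]]'

```text
time: 24.85
position: [0.3976, -0.3229, 0.029]
tool_rot: [[-0.992, -0.123, 0.0], [-0.123, 0.992, -0.001], [-0.0, -0.001, -1.0]]
force: [-0.5, -0.2, -1.0]
opening: 0.0153
finger_force: 11.9
```

>>> carry_out --plan '[[-1, [0, 0, 0.1], 0], [-1, [0, 0, 0], 0], [-1, [0, 0, 0], 0]]'

```text
time: 25.22
position: [0.3973, -0.3229, 0.0278]
tool_rot: [[-0.992, -0.123, 0.0], [-0.123, 0.992, -0.0], [-0.0, -0.0, -1.0]]
force: [-0.4, -0.3, -1.0]
opening: 0.0154
finger_force: 11.9
```

>>> carry_out --plan '[[-1, [0, 0, 0.1], 0], [-1, [0, 0, 0.1], 0], [-1, [0, 0, 0], 0], [0, [0, 0, 0], 0], [0, [0, 0, 0], 0], [0, [0, 0, 0], 0], [0, [0, 0, -2], 0], [0, [0, 0, -3], 0], [0, [0, 0, -3], 0]]'

```text
time: 26.35
position: [0.3971, -0.3226, 0.1063]
tool_rot: [[-0.992, -0.123, -0.0], [-0.123, 0.992, 0.0], [0.0, 0.0, -1.0]]
force: [0.3, 0.5, 0.8]
opening: 0.0438
finger_force: 0.0
```

>>> carry_out --plan '[[0, [-0.8, 4.7, 0], 0], [0, [-0.8, 4.7, 0], 0], [0, [-0.8, 4.7, 0], 0], [0, [-0.8, 4.7, 0], 0], [0, [-0.8, 4.7, 0], 0], [0, [-0.8, 4.7, 0], 0], [0, [-0.8, 4.7, 0], 0], [0, [-0.8, 4.7, 0], 0], [0, [-0.8, 4.7, 0], 0], [0, [-0.8, 4.7, 0], 0]]'

```text
time: 27.6
position: [0.419, 0.1552, 0.1059]
tool_rot: [[-0.992, -0.123, 0.001], [-0.123, 0.992, -0.0], [-0.001, -0.0, -1.0]]
force: [0.3, -0.8, -0.3]
opening: 0.044
finger_force: 0.0
```

>>> carry_out --plan '[[0, [-0.8, 4.7, 0], 0], [0, [-0.8, 4.7, 0], 0], [0, [0, 0, 0], 0]]'

```text
time: 27.98
position: [0.423, 0.2514, 0.1058]
tool_rot: [[-0.992, -0.127, 0.001], [-0.127, 0.992, 0.001], [-0.001, 0.001, -1.0]]
force: [-0.0, -0.5, 0.1]
opening: 0.0439
finger_force: 0.0
```

```bash
cat > plugs.py <<'E'
from h import *
def plugs():
    for c in("side","top"):
        d=cap(c); h=cv2.cvtColor(d["img"],cv2.COLOR_RGB2HSV); P=cloud(d)
        for n,a,b in(("yel",(20,120,60),(35,255,255)),("red",(0,130,80),(6,255,255)),("grn",(50,90,60),(85,255,255))):
            k=(cv2.inRange(h,a,b)>0)&(P[...,2]>.048)&(P[...,2]<.07)&(P[...,0]>.3)&(P[...,0]<.7)&(P[...,1]>-.4)&(P[...,1]<.38)
            m,l,st,ce=cv2.connectedComponentsWithStats(k.astype(np.uint8))
            for i in range(1,m):
                if st[i,4]>5: print(c,n,st[i,4],ce[i].round(1),np.nanmedian(P[l==i],0).round(4),"top(z.06) via highest",P[l==i][np.argmax(P[l==i][:,2])].round(3))
E
python3 -c "
from plugs import *
go([.424,.2525,.021]); plugs()"
```

```text
t 27.98 pos [0.423  0.2514 0.1058] open 0.0439 ff 0.0 F tool [ 0.08 -0.47 -0.13] yaw err 0.003 tilt -1.0
 go cm [-0.1   0.1   8.48]
side yel 27 [444.9 174.5] [ 0.3937 -0.3176  0.0585] top(z.06) via highest [ 0.394 -0.313  0.065]
side red 35 [287.3 265.6] [0.421  0.2574 0.0592] top(z.06) via highest [0.417 0.256 0.062]
side grn 23 [309.4 244.6] [0.4377 0.176  0.0592] top(z.06) via highest [0.438 0.177 0.062]
side grn 7 [309.3 248.4] [0.4347 0.1792 0.0512] top(z.06) via highest [0.433 0.178 0.053]
top yel 20 [436.5 258.5] [ 0.3952 -0.3215  0.0629] top(z.06) via highest [ 0.394 -0.316  0.064]
top grn 13 [276.8 243. ] [0.439  0.1691 0.0596] top(z.06) via highest [0.436 0.172 0.063]
```

Plug 24 stands in the yellow cell (top view (436,258), top at z ≈ 0.06). Red is still where I measured it, so I'll grip it.

>>> carry_out --plan '[[0, [-0.1, 0.2, 2], 0], [0, [0, 0, 2.5], 0], [0, [0, 0, 2.5], 0], [0, [0, 0, 1.4], 0], [0, [0, 0, 0], 0], [-1, [0, 0, 0], 0], [-1, [0, 0, 0], 0], [-1, [0, 0, 0], 0], [-1, [0, 0, 0], 0], [-1, [0, 0, 0], 0]]'

```text
time: 29.32
position: [0.4244, 0.2512, 0.022]
tool_rot: [[-0.992, -0.123, 0.001], [-0.123, 0.992, 0.0], [-0.001, 0.0, -1.0]]
force: [0.2, 0.5, 3.1]
opening: 0.0154
finger_force: 11.9
```

>>> carry_out --plan '[[-1, [0, 0, -1], 0], [-1, [0, 0, -2], 0], [-1, [0, 0, -3], 0], [-1, [0, 0, -2], 0], [-1, [0, 0, 0], 0]]'

```text
time: 29.95
position: [0.4251, 0.2512, 0.1033]
tool_rot: [[-0.992, -0.123, 0.003], [-0.123, 0.992, 0.001], [-0.003, 0.0, -1.0]]
force: [0.2, -0.7, -1.2]
opening: 0.0154
finger_force: 11.9
```

```bash
python3 -c "
from jaws import *
go(C(-34,63,110))"
```

```text
t 29.95 pos [0.4251 0.2512 0.1033] open 0.0154 ff 11.95 F tool [-0.08 -0.72  1.17] yaw err -0.0011 tilt -1.0
 go cm [-13.42 -25.83  -0.63]
```

>>> carry_out --plan '[[-1, [-1.9, -3.6, 0], 0], [-1, [-1.9, -3.6, 0], 0], [-1, [-1.9, -3.6, 0], 0], [-1, [-1.9, -3.6, 0], 0], [-1, [-1.9, -3.7, 0], 0], [-1, [-1.9, -3.7, 0], 0], [-1, [-1.9, -3.7, 0], 0], [-1, [0, 0, 0], 0], [-1, [0, 0, 0], 0]]'

```text
time: 31.08
position: [0.586, 0.0146, 0.1003]
tool_rot: [[-0.992, -0.122, -0.003], [-0.122, 0.992, 0.001], [0.003, 0.001, -1.0]]
force: [-0.1, 0.7, -1.5]
opening: 0.0151
finger_force: 12.0
```

```bash
python3 -c "
from jaws import *
go(C(-34,65,34)); report(('side',))"
```

```text
t 31.07 pos [0.586  0.0146 0.1003] open 0.0151 ff 11.98 F tool [0.04 0.67 1.47] yaw err -0.0017 tilt -1.0
 go cm [-0.38 -0.17  6.62]
side
 fixed 49 x [-58.5 -41.1 -16.4] y [85.4 89.6 93.3 95.3 98.3] z [26.4 28.9 30.6]
 moving 43 x [-58.5 -37.8 -18.3] y [27.2 30.9 33.8 38.  39.8] z [26.6 28.1 30.8]
 yel 26 x [-65.9 -25.9 -20.9] y [ 51.7  85.7  98.5 105.2 108.4] z [178.3 201.1 205.6]
 red 30 x [-50.5 -45.  -36.8] y [57.4 65.6 68.4 71.1 80.6] z [103.7 128.4 150.8]
 plate 160 x [-79.8 -72.7 -64.4] y [  5.8  36.1  67.5  99.3 124.9] z [ 9.5 12.3 14.3]
 tab top px ray done
```

>>> carry_out --plan '[[-1, [-0.6, -0.1, 0], 0], [-1, [0, 0, 2], 0], [-1, [0, 0, 2], 0], [-1, [0, 0, 1.5], 0], [-1, [0, 0, 0.7], 0], [-1, [0, 0, 0], 0], [-1, [0, 0, 0], 0]]'

```text
time: 32.0
position: [0.5939, 0.0138, 0.0402]
tool_rot: [[-0.992, -0.123, 0.001], [-0.123, 0.992, -0.0], [-0.001, -0.0, -1.0]]
force: [0.4, -0.7, -2.1]
opening: 0.0156
finger_force: 12.0
```

>>> carry_out --plan '[[-1, [0, 0, 0.1], 0], [-1, [0, 0, 0.1], 0], [-1, [0, 0, 0], 0], [-1, [0, 0, 0], 0]]'

```text
time: 32.5
position: [0.5934, 0.0139, 0.0377]
tool_rot: [[-0.992, -0.123, 0.0], [-0.123, 0.992, -0.0], [-0.0, -0.0, -1.0]]
force: [-0.3, -0.4, -1.0]
opening: 0.0155
finger_force: 12.0
```

>>> carry_out --plan '[[-1, [0, 0, 0.1], 0], [-1, [0, 0, 0], 0], [-1, [0, 0, 0], 0]]'

```text
time: 32.88
position: [0.5933, 0.0139, 0.0366]
tool_rot: [[-0.992, -0.123, -0.0], [-0.123, 0.992, -0.0], [0.0, 0.0, -1.0]]
force: [-0.4, -0.1, -1.6]
opening: 0.0155
finger_force: 12.0
```

>>> carry_out --plan '[[-1, [0, 0, 0.1], 0], [-1, [0, 0, 0.1], 0], [-1, [0, 0, 0], 0]]'

```text
time: 33.25
position: [0.5933, 0.0139, 0.0345]
tool_rot: [[-0.992, -0.123, -0.0], [-0.123, 0.992, 0.0], [0.0, 0.0, -1.0]]
force: [0.7, 0.5, -1.1]
opening: 0.0157
finger_force: 12.0
```

>>> carry_out --plan '[[-1, [0, 0, 0.1], 0], [0, [0, 0, 0], 0], [0, [0, 0, 0], 0], [0, [0, 0, -2], 0], [0, [0, 0, -3.2], 0], [0, [-1.5, -2.8, 0], 0], [0, [-1.5, -2.8, 0], 0], [0, [-1.5, -2.8, 0], 0], [0, [0, 0, 0], 0]]'

```text
time: 34.38
position: [0.65, -0.066, 0.0874]
tool_rot: [[-0.993, -0.121, 0.003], [-0.121, 0.993, -0.001], [-0.003, -0.001, -1.0]]
force: [-0.4, 0.4, -0.6]
opening: 0.0439
finger_force: 0.0
```

```bash
python3 -c "
from jaws import *
go(C(15,-20.5,36)); report(('side',))"
```

```text
t 34.38 pos [ 0.65   -0.066   0.0874] open 0.0439 ff 0.0 F tool [0.32 0.43 0.56] yaw err -0.0034 tilt -1.0
 go cm [0.1  0.08 5.14]
side
 fixed 47 x [-58.4 -36.3 -16.5] y [84.6 89.1 92.1 94.8 98. ] z [26.3 28.6 30.7]
 moving 50 x [-57.6 -41.3 -17.5] y [27.8 31.2 35.9 38.3 64.5] z [26.1 28.1 30.7]
 tab 29 x [ 3.6 14.1 22.9] y [-25.1 -21.8 -17.8 -16.1 -12.3] z [58.3 63.3 65.8]
 yel 5 x [-13.4 -11.9  -8.9] y [23.  31.6 32.4 33.3 33.3] z [171.9 176.4 192.9]
 red 51 x [-39.8 -33.9 -24.8] y [63.2 67.4 70.5 72.2 74.8] z [36.2 57.  73.5]
 plate 167 x [-79.7 -72.2 -64.4] y [  4.8  33.9  68.6  99.6 125.2] z [ 9.5 12.2 14.5]
 tab top px ray done
```

>>> carry_out --plan '[[0, [0.1, 0.1, 1.8], 0], [0, [0, 0, 1.8], 0], [0, [0, 0, 1.5], 0], [0, [0, 0, 0], 0], [-1, [0, 0, 0], 0], [-1, [0, 0, 0], 0], [-1, [0, 0, 0], 0], [-1, [0, 0, 0], 0], [-1, [0, 0, 0], 0], [-1, [0, 0, 0], 0]]' --squeeze 8

```text
time: 35.67
position: [0.6478, -0.0635, 0.0353]
tool_rot: [[-0.992, -0.123, 0.001], [-0.123, 0.992, -0.001], [-0.001, -0.001, -1.0]]
force: [0.9, -1.4, 4.3]
opening: 0.012
finger_force: 8.0
```

>>> carry_out --plan '[[-1, [0, 0.1, 0], 0], [-1, [0, 0.2, 0], 0], [-1, [0, 0.2, 0], 0], [-1, [0, 0.2, 0], 0], [-1, [0, 0.2, 0], 0], [-1, [0, 0.1, 0], 0], [-1, [0, 0.1, 0], 0], [-1, [0, 0.1, 0], 0], [-1, [0, 0, 0], 0]]'

```text
time: 36.8
position: [0.6463, -0.0513, 0.0353]
tool_rot: [[-0.992, -0.123, 0.001], [-0.123, 0.992, -0.001], [-0.001, -0.001, -1.0]]
force: [-0.1, -2.1, 6.8]
opening: 0.0119
finger_force: 8.0
```

```bash
python3 -c "
from jaws import *
go(C(15,-4,36)); report(('side',))"
```

```text
t 36.8 pos [ 0.6463 -0.0513  0.0353] open 0.0119 ff 8.0 F tool [ 0.31 -2.04 -6.76] yaw err -0.0012 tilt -1.0
 go cm [-0.1   0.22 -0.07]
side
 fixed 55 x [-58.3 -37.6 -17.5] y [81.6 87.4 92.  95.  97.2] z [26.1 28.7 30.3]
 moving 35 x [-57.6 -44.3 -20.4] y [41.2 43.6 47.5 52.5 68.5] z [26.2 28.6 30.9]
 tab 52 x [ 2.6  7.  21.4] y [-25.3 -13.5  -2.1  12.2  16.5] z [58.3 64.7 69.7]
 yel 8 x [-16.  -13.2  -8.4] y [30.4 31.2 32.  34.2 37.4] z [117.8 123.  136.2]
 red 45 x [-38.9 -33.8 -28.3] y [67.  70.6 73.9 75.  77.3] z [37.4 59.1 73.5]
 plate 162 x [-79.6 -71.9 -64.4] y [  5.2  40.1  71.4  98.  124.3] z [10.  12.3 14.8]
 tab top px ray done
```

>>> carry_out --plan '[[-1, [0, 0.05, 0], 0], [-1, [0, 0.05, 0], 0], [-1, [0, 0.05, 0], 0], [-1, [0, 0, 0], 0], [-1, [0, 0, 0], 0]]'

```text
time: 37.48
position: [0.6461, -0.0499, 0.0353]
tool_rot: [[-0.992, -0.123, 0.001], [-0.123, 0.992, -0.001], [-0.001, -0.001, -1.0]]
force: [0.1, -2.5, 4.9]
opening: 0.0119
finger_force: 8.0
```

>>> carry_out --plan '[[-1, [0, 0.04, 0], 0], [-1, [0, 0, 0], 0], [-1, [0, 0, 0], 0]]'

```text
time: 37.85
position: [0.6461, -0.0496, 0.0353]
tool_rot: [[-0.992, -0.123, 0.001], [-0.123, 0.992, -0.001], [-0.001, -0.001, -1.0]]
force: [-0.9, -1.4, 5.4]
opening: 0.0122
finger_force: 8.0
```

>>> carry_out --plan '[[-1, [0, 0.04, 0], 0], [-1, [0, 0, 0], 0], [-1, [0, 0, 0], 0]]'

```text
time: 38.22
position: [0.646, -0.0493, 0.0353]
tool_rot: [[-0.992, -0.123, 0.001], [-0.123, 0.992, -0.001], [-0.001, -0.001, -1.0]]
force: [0.1, -4.1, 5.2]
opening: 0.0114
finger_force: 8.0
```

>>> carry_out --plan '[[-1, [0, 0.02, 0], 0], [-1, [0, 0, 0], 0], [-1, [0, 0, 0], 0]]'

```text
time: 38.6
position: [0.646, -0.0492, 0.0353]
tool_rot: [[-0.992, -0.123, 0.001], [-0.123, 0.992, -0.001], [-0.001, -0.001, -1.0]]
force: [0.9, -4.6, 5.4]
opening: 0.012
finger_force: 8.0
```

>>> carry_out --plan '[[-1, [0, 0.02, 0], 0], [-1, [0, 0, 0], 0], [-1, [0, 0, 0], 0]]'

```text
time: 38.98
position: [0.646, -0.0491, 0.0353]
tool_rot: [[-0.992, -0.123, 0.001], [-0.123, 0.992, -0.001], [-0.001, -0.001, -1.0]]
force: [-0.0, -4.3, 5.0]
opening: 0.0119
finger_force: 8.0
```

>>> carry_out --plan '[[-1, [0, 0, 0], 0], [-1, [0, 0, 0], 0]]'

```text
time: 39.22
position: [0.646, -0.0492, 0.0353]
tool_rot: [[-0.992, -0.123, 0.001], [-0.123, 0.992, -0.001], [-0.001, -0.001, -1.0]]
force: [0.9, -4.1, 4.5]
opening: 0.0118
finger_force: 8.0
```

>>> carry_out --plan '[[-1, [0, 0, 0], 0], [-1, [0, 0, 0], 0]]'

```text
time: 39.48
position: [0.646, -0.0492, 0.0353]
tool_rot: [[-0.992, -0.123, 0.001], [-0.123, 0.992, -0.001], [-0.001, -0.001, -1.0]]
force: [-0.5, -3.8, 4.7]
opening: 0.0119
finger_force: 8.0
```

```bash
python3 -c "
from jaws import *
go(C(15,-4,36)); report(('side',))"
```

```text
t 39.48 pos [ 0.646  -0.0492  0.0353] open 0.0119 ff 8.0 F tool [ 1.   -3.69 -4.74] yaw err -0.0013 tilt -1.0
 go cm [-0.1   0.   -0.07]
side
 fixed 51 x [-56.6 -36.9 -17.3] y [82.  87.6 91.1 96.2 97.8] z [26.1 28.1 30.4]
 moving 34 x [-60.6 -45.7 -23.5] y [43.3 45.8 48.9 52.7 66.5] z [26.2 28.3 30.1]
 tab 49 x [ 2.6  6.1 20.6] y [-24.2 -12.9  -2.9  14.2  18.2] z [58.5 64.  68.7]
 red 55 x [-39.4 -33.6 -25. ] y [67.5 72.5 75.3 76.7 79.4] z [37.  59.7 73.7]
 plate 164 x [-79.6 -71.3 -64.7] y [  5.2  35.   68.6  99.1 126.5] z [ 9.5 12.3 14.6]
 tab top px ray done
```

>>> carry_out --plan '[[-1, [0, -0.1, 0], 0], [-1, [0, -0.4, 0], 0], [-1, [0, -0.5, 0], 0], [-1, [0, -0.5, 0], 0], [-1, [0, -0.5, 0], 0], [-1, [0, 0, 0], 0], [0, [0, 0, 0], 0], [0, [0, 0, 0], 0], [0, [0, 0, -2.0], 0], [0, [0, 0, -3.0], 0]]'

```text
time: 40.78
position: [0.6472, -0.068, 0.085]
tool_rot: [[-0.992, -0.123, -0.002], [-0.123, 0.992, 0.001], [0.002, 0.001, -1.0]]
force: [-0.4, 0.2, 1.0]
opening: 0.0439
finger_force: 0.0
```

>>> carry_out --plan '[[0, [1.1, 2.3, 0], 0], [0, [1.1, 2.3, 0], 0], [0, [1.1, 2.3, 0], 0], [0, [1.1, 2.3, 0], 0], [0, [0, 0, 0], 0], [0, [0, 0, 0], 0]]' --squeeze 12

```text
time: 41.52
position: [0.5936, 0.0173, 0.0852]
tool_rot: [[-0.992, -0.123, 0.001], [-0.123, 0.992, -0.0], [-0.001, -0.001, -1.0]]
force: [-0.6, -0.6, -0.3]
opening: 0.0441
finger_force: 0.0
```

```bash
python3 -c "
from jaws import *
go(C(-30,71,33)); report(('side',))"
```

```text
t 41.52 pos [0.5936 0.0173 0.0852] open 0.0441 ff 0.0 F tool [ 0.65 -0.56  0.28] yaw err -0.0009 tilt -1.0
 go cm [0.03 0.26 5.22]
side
 fixed 54 x [-59.8 -36.2 -17.9] y [82.2 87.8 91.2 94.  97.8] z [26.4 28.2 30.8]
 moving 48 x [-60.  -39.4 -18.1] y [24.9 28.9 32.3 36.  68.4] z [26.3 28.2 30.4]
 yel 16 x [-58.4 -54.2 -12.7] y [ 39.   52.1  95.1 115.8 124.7] z [166.3 180.3 192.6]
 red 52 x [-38.7 -32.9 -27.2] y [68.1 73.3 75.3 77.2 79.1] z [36.6 55.9 72.7]
 plate 155 x [-79.5 -71.7 -64.7] y [  3.7  33.7  64.2  98.2 126.2] z [ 9.7 12.  14.7]
 tab top px ray done
```

>>> carry_out --plan '[[0, [0, 0.3, 1.5], 0], [0, [0, 0, 1.5], 0], [0, [0, 0, 1.5], 0], [0, [0, 0, 0.7], 0], [0, [0, 0, 0], 0], [-1, [0, 0, 0], 0], [-1, [0, 0, 0], 0], [-1, [0, 0, 0], 0], [-1, [0, 0, 0], 0], [-1, [0, 0, 0], 0]]'

```text
time: 42.82
position: [0.5934, 0.0196, 0.0334]
tool_rot: [[-0.992, -0.123, 0.002], [-0.123, 0.992, -0.001], [-0.002, -0.002, -1.0]]
force: [-0.5, -4.9, 3.4]
opening: 0.0155
finger_force: 12.0
```

>>> carry_out --plan '[[-1, [0, 0, -1], 0], [-1, [0, 0, -2], 0], [-1, [0, 0, -3], 0], [-1, [0, 0, -2], 0], [-1, [0, 0, 0], 0]]'

```text
time: 43.45
position: [0.594, 0.0208, 0.115]
tool_rot: [[-0.992, -0.123, 0.004], [-0.123, 0.992, -0.0], [-0.004, -0.001, -1.0]]
force: [0.7, 0.3, -2.1]
opening: 0.0155
finger_force: 12.0
```

>>> carry_out --plan '[[-1, [2.3, -4, 0], 0], [-1, [2.3, -4, 0], 0], [-1, [2.3, -4, 0], 0], [-1, [2.3, -4, 0], 0], [-1, [2.3, -4, 0], 0], [-1, [2.3, -4, 0], 0], [-1, [2.3, -4, 0], 0], [-1, [2.3, -4, 0], 0], [-1, [0, 0, 0], 0], [-1, [0, 0, 0], 0]]'

```text
time: 44.7
position: [0.4488, -0.3186, 0.1116]
tool_rot: [[-0.992, -0.122, -0.001], [-0.122, 0.992, 0.002], [0.001, 0.002, -1.0]]
force: [-0.1, 1.5, -1.2]
opening: 0.0159
finger_force: 12.0
```

```bash
python3 -c "
from plugs import *
go([.4491,-.3208,.025]); plugs()"
```

```text
t 44.7 pos [ 0.4488 -0.3186  0.1116] open 0.0159 ff 12.0 F tool [-0.06  1.49  1.18] yaw err -0.0019 tilt -1.0
 go cm [-0.01 -0.24  8.66]
side grn 23 [309.4 244.6] [0.4376 0.1757 0.06  ] top(z.06) via highest [0.436 0.175 0.062]
top grn 21 [276. 243.] [0.4389 0.1722 0.0597] top(z.06) via highest [0.436 0.175 0.063]
```

>>> carry_out --plan '[[-1, [0, -0.2, 2], 0], [-1, [0, 0, 2], 0], [-1, [0, 0, 2], 0], [-1, [0, 0, 1.5], 0], [-1, [0, 0, 0.7], 0], [-1, [0, 0, 0.2], 0], [-1, [0, 0, 0.1], 0], [-1, [0, 0, 0], 0]]'

```text
time: 45.8
position: [0.4498, -0.3219, 0.0282]
tool_rot: [[-0.992, -0.123, 0.001], [-0.123, 0.992, -0.001], [-0.001, -0.001, -1.0]]
force: [0.3, 0.6, -1.8]
opening: 0.0154
finger_force: 12.0
```

>>> carry_out --plan '[[-1, [0, 0, 0.1], 0], [-1, [0, 0, 0.1], 0], [-1, [0, 0, 0], 0], [0, [0, 0, 0], 0], [0, [0, 0, 0], 0], [0, [0, 0, 0], 0], [0, [0, 0, -2], 0], [0, [0, 0, -3], 0], [0, [0, 0, -3], 0]]'

```text
time: 46.92
position: [0.4494, -0.3214, 0.1064]
tool_rot: [[-0.992, -0.123, -0.0], [-0.123, 0.992, 0.0], [0.0, 0.0, -1.0]]
force: [0.4, 0.3, 0.4]
opening: 0.0441
finger_force: 0.0
```

```bash
python3 -c "
from plugs import *
go([.439,.1715,.105])"
```

```text
t 46.92 pos [ 0.4494 -0.3214  0.1064] open 0.0441 ff 0.0 F tool [-0.43  0.26 -0.36] yaw err -0.0012 tilt -1.0
 go cm [-5.03 49.05  0.15]
```

>>> carry_out --plan '[[0, [-0.5, 4.9, 0], 0], [0, [-0.5, 4.9, 0], 0], [0, [-0.5, 4.9, 0], 0], [0, [-0.5, 4.9, 0], 0], [0, [-0.5, 4.9, 0], 0], [0, [-0.5, 4.9, 0], 0], [0, [-0.5, 4.9, 0], 0], [0, [-0.5, 4.9, 0], 0], [0, [-0.5, 4.9, 0], 0], [0, [-0.5, 4.9, 0], 0]]'

```text
time: 48.18
position: [0.4389, 0.1725, 0.106]
tool_rot: [[-0.992, -0.123, 0.001], [-0.123, 0.992, 0.0], [-0.001, -0.0, -1.0]]
force: [1.4, 0.0, 0.7]
opening: 0.0439
finger_force: 0.0
```

>>> carry_out --plan '[[0, [0, 0, 0], 0], [0, [0, 0, 0], 0]]'

```text
time: 48.42
position: [0.4388, 0.1706, 0.1055]
tool_rot: [[-0.992, -0.124, -0.0], [-0.124, 0.992, -0.0], [0.0, -0.0, -1.0]]
force: [0.8, 0.6, 0.7]
opening: 0.0439
finger_force: 0.0
```

```bash
python3 -c "
from plugs import *
go([.439,.172,.021]); plugs()"
```

```text
t 48.42 pos [0.4388 0.1706 0.1055] open 0.0439 ff 0.0 F tool [-0.85  0.52 -0.74] yaw err -0.0003 tilt -1.0
 go cm [-0.04  0.14  8.45]
side yel 30 [444.6 174.7] [ 0.3933 -0.3162  0.0587] top(z.06) via highest [ 0.395 -0.315  0.064]
side red 12 [430.2 165.1] [ 0.4488 -0.3198  0.0629] top(z.06) via highest [ 0.446 -0.309  0.065]
side red 13 [429.7 169. ] [ 0.4451 -0.3154  0.0501] top(z.06) via highest [ 0.446 -0.311  0.057]
side grn 30 [309.3 245.4] [0.4372 0.1765 0.0588] top(z.06) via highest [0.433 0.177 0.062]
top yel 20 [436.5 258.5] [ 0.3952 -0.3205  0.0633] top(z.06) via highest [ 0.4   -0.321  0.067]
top red 9 [437.2 241.3] [ 0.4488 -0.3241  0.0635] top(z.06) via highest [ 0.446 -0.319  0.067]
```

Red and yellow both stand in their cells. Picking green.

>>> carry_out --plan '[[0, [0, 0.1, 2], 0], [0, [0, 0, 2.5], 0], [0, [0, 0, 2.5], 0], [0, [0, 0, 1.4], 0], [0, [0, 0, 0], 0], [-1, [0, 0, 0], 0], [-1, [0, 0, 0], 0], [-1, [0, 0, 0], 0], [-1, [0, 0, 0], 0], [-1, [0, 0, 0], 0]]'

```text
time: 49.78
position: [0.4393, 0.1721, 0.0221]
tool_rot: [[-0.992, -0.123, 0.001], [-0.123, 0.992, 0.0], [-0.001, 0.0, -1.0]]
force: [-0.6, 1.0, 4.8]
opening: 0.0156
finger_force: 12.0
```

>>> carry_out --plan '[[-1, [0, 0, -1], 0], [-1, [0, 0, -2], 0], [-1, [0, 0, -3], 0], [-1, [0, 0, -2], 0], [-1, [0, 0, 0], 0]]'

```text
time: 50.4
position: [0.4399, 0.1719, 0.1032]
tool_rot: [[-0.992, -0.123, 0.003], [-0.123, 0.992, 0.0], [-0.003, -0.0, -1.0]]
force: [-0.1, -0.1, -1.8]
opening: 0.0154
finger_force: 12.0
```

```bash
python3 -c "
from jaws import *
go(C(-32,62.5,100)); report(('side',))"
```

```text
t 50.4 pos [0.4399 0.1719 0.1032] open 0.0154 ff 11.99 F tool [ 0.08 -0.1   1.77] yaw err -0.0011 tilt -1.0
 go cm [-13.13 -17.83   0.36]
side
 plate 102 x [-79.9 -73.4 -64.8] y [ 4.8 23.9 47.5 74.4 90.7] z [ 9.8 12.3 14.3]
 tab top px ray done
```

>>> carry_out --plan '[[-1, [-2.6, -3.6, 0], 0], [-1, [-2.6, -3.6, 0], 0], [-1, [-2.6, -3.6, 0], 0], [-1, [-2.7, -3.5, 0], 0], [-1, [-2.6, -3.5, 0], 0], [-1, [0, 0, 0], 0], [-1, [0, 0, 0], 0]]'

```text
time: 51.32
position: [0.5891, 0.0117, 0.0999]
tool_rot: [[-0.992, -0.122, -0.003], [-0.122, 0.992, 0.001], [0.003, 0.001, -1.0]]
force: [-0.5, 1.3, -1.7]
opening: 0.0155
finger_force: 12.0
```

```bash
python3 -c "
from jaws import *
go(C(-32,62.5,34)); report(('side',))"
```

```text
t 51.33 pos [0.5891 0.0117 0.0999] open 0.0155 ff 12.0 F tool [0.32 1.3  1.68] yaw err -0.0017 tilt -1.0
 go cm [-0.31 -0.1   6.59]
side
 fixed 47 x [-58.9 -38.3 -17.2] y [84.3 88.4 91.8 96.  98.4] z [26.2 28.5 30.8]
 moving 41 x [-57.9 -38.2 -17.7] y [25.7 29.2 31.8 35.4 37.4] z [26.7 28.5 30.6]
 tab 5 x [2.7 4.5 6.9] y [-28.1 -26.5 -24.9 -20.7 -19.7] z [59.8 64.4 65.5]
 yel 31 x [-64.1 -24.1 -17.4] y [ 47.5  66.1  93.7 103.4 107.6] z [181.4 200.9 204.7]
 grn 34 x [-45.6 -42.4 -33.1] y [54.2 62.  66.3 69.7 74.4] z [104.2 128.  146.7]
 plate 160 x [-79.6 -72.  -64.3] y [  3.2  35.4  70.7  98.5 125.9] z [ 9.1 12.3 14.5]
 tab top px ray done
```

>>> carry_out --plan '[[-1, [-0.2, 0, 0], 0], [-1, [0, 0, 2], 0], [-1, [0, 0, 2], 0], [-1, [0, 0, 1.5], 0], [-1, [0, 0, 0.6], 0], [-1, [0, 0, 0], 0], [-1, [0, 0, 0], 0]]'

```text
time: 52.25
position: [0.5932, 0.0114, 0.0412]
tool_rot: [[-0.992, -0.123, 0.001], [-0.123, 0.992, -0.0], [-0.001, -0.0, -1.0]]
force: [-0.1, -0.8, -1.6]
opening: 0.0151
finger_force: 12.0
```

>>> carry_out --plan '[[-1, [0, 0, 0.2], 0], [-1, [0, 0, 0.1], 0], [-1, [0, 0, 0], 0], [-1, [0, 0, 0], 0]]'

```text
time: 52.75
position: [0.5927, 0.0115, 0.0377]
tool_rot: [[-0.992, -0.123, 0.0], [-0.123, 0.992, -0.0], [-0.0, -0.0, -1.0]]
force: [-0.0, 0.5, -0.8]
opening: 0.0153
finger_force: 12.0
```

```bash
python3 -c "
from jaws import *
go(C(-32,62.5,34)); report(('side',))"
```

```text
t 52.75 pos [0.5927 0.0115 0.0377] open 0.0153 ff 12.0 F tool [-0.02  0.48  0.81] yaw err -0.0012 tilt -1.0
 go cm [ 0.07 -0.03  0.37]
side
 fixed 47 x [-57.7 -38.9 -17.4] y [84.8 88.8 92.1 94.4 97.3] z [26.4 28.7 30.9]
 moving 35 x [-59.4 -46.5 -28.3] y [24.1 28.7 32.1 35.9 66.3] z [26.4 28.2 30.3]
 yel 30 x [-59.2 -19.3 -14.5] y [ 46.7  87.4  96.5 101.4 103.8] z [121.2 138.1 142.4]
 grn 32 x [-43.4 -38.8 -33.8] y [56.  63.1 66.3 69.1 79. ] z [43.1 68.2 87.8]
 plate 163 x [-79.6 -72.1 -64.4] y [  2.6  33.3  67.8  99.1 126.5] z [ 8.9 12.5 14.8]
 tab top px ray done
```

>>> carry_out --plan '[[-1, [0, 0, 0.2], 0], [-1, [0, 0, 0.1], 0], [-1, [0, 0, 0.1], 0], [0, [0, 0, 0], 0], [0, [0, 0, 0], 0], [0, [0, 0, 0], 0], [0, [0, 0, -2], 0], [0, [0, 0, -3.2], 0]]'

```text
time: 53.8
position: [0.592, 0.0116, 0.0862]
tool_rot: [[-0.992, -0.123, -0.002], [-0.123, 0.992, 0.0], [0.002, 0.001, -1.0]]
force: [0.8, -0.5, 0.1]
opening: 0.0441
finger_force: 0.0
```

>>> carry_out --plan '[[0, [-1.5, -2.8, 0], 0], [0, [-1.5, -2.9, 0], 0], [0, [-1.5, -2.9, 0], 0], [0, [0, 0, 0], 0], [0, [0, 0, 0], 0]]'

```text
time: 54.42
position: [0.6476, -0.0679, 0.0862]
tool_rot: [[-0.992, -0.123, -0.0], [-0.123, 0.992, 0.0], [-0.0, 0.0, -1.0]]
force: [0.0, 0.6, -0.5]
opening: 0.0443
finger_force: 0.0
```

```bash
python3 -c "
from jaws import *
go(C(15,-22.9,35)); report(('side',))"
```

```text
t 54.42 pos [ 0.6476 -0.0679  0.0862] open 0.0443 ff 0.0 F tool [-0.12  0.63  0.51] yaw err -0.0013 tilt -1.0
 go cm [-0.17 -0.01  5.12]
side
 fixed 44 x [-58.9 -38.8 -17. ] y [85.  88.9 92.3 95.7 97.3] z [26.6 28.3 30.3]
 moving 49 x [-58.6 -40.4 -20. ] y [24.3 29.7 33.3 35.9 68.9] z [26.2 28.2 30.8]
 tab 31 x [ 3.3 13.1 26.4] y [-27.2 -24.1 -20.5 -17.5 -16.1] z [58.8 62.6 66.4]
 yel 9 x [-18.8 -12.3  -8.8] y [18.7 28.6 32.3 34.9 43.6] z [170.1 179.9 190.7]
 grn 58 x [-39.6 -33.9 -26.9] y [60.6 65.3 67.4 69.4 70.9] z [35.9 56.6 74. ]
 plate 162 x [-79.4 -72.  -64.7] y [  5.5  34.6  67.7 100.8 124.1] z [ 9.2 12.3 14.4]
 tab top px ray done
```

>>> carry_out --plan '[[0, [0, 0, 1.8], 0], [0, [0, 0, 1.8], 0], [0, [0, 0, 1.5], 0], [0, [0, 0, 0], 0], [-1, [0, 0, 0], 0], [-1, [0, 0, 0], 0], [-1, [0, 0, 0], 0], [-1, [0, 0, 0], 0], [-1, [0, 0, 0], 0], [-1, [0, 0, 0], 0]]' --squeeze 8

```text
time: 55.72
position: [0.6482, -0.0684, 0.0352]
tool_rot: [[-0.992, -0.123, 0.001], [-0.123, 0.992, -0.0], [-0.001, -0.0, -1.0]]
force: [-0.8, 0.4, 3.0]
opening: 0.0123
finger_force: 8.0
```

>>> carry_out --plan '[[-1, [0, 0.1, 0], 0], [-1, [0, 0.2, 0], 0], [-1, [0, 0.2, 0], 0], [-1, [0, 0.2, 0], 0], [-1, [0, 0.1, 0], 0], [-1, [0, 0.1, 0], 0], [-1, [0, 0, 0], 0], [-1, [0, 0, 0], 0]]'

```text
time: 56.72
position: [0.6472, -0.0597, 0.0352]
tool_rot: [[-0.992, -0.123, 0.001], [-0.123, 0.992, -0.001], [-0.001, -0.001, -1.0]]
force: [-0.1, -0.8, 5.5]
opening: 0.0118
finger_force: 8.0
```

```bash
python3 -c "
from jaws import *
go(C(15,-10,36)); report(('side',))"
```

```text
t 56.73 pos [ 0.6472 -0.0597  0.0352] open 0.0118 ff 8.0 F tool [ 0.15 -0.81 -5.47] yaw err -0.0013 tilt -1.0
 go cm [-0.11  0.46 -0.08]
side
 fixed 47 x [-58.6 -36.  -16.6] y [84.6 89.5 92.1 95.6 99.2] z [26.4 29.1 30.7]
 moving 35 x [-56.4 -46.9 -23.1] y [32.2 36.  38.4 44.9 69.6] z [26.4 28.2 30.6]
 tab 45 x [ 1.3  6.4 19.6] y [-30.7 -21.9 -12.1   5.1   8.2] z [58.9 63.6 68.5]
 grn 59 x [-39.4 -34.2 -26.4] y [60.6 65.5 67.9 69.3 72.3] z [37.9 59.2 73.4]
 plate 166 x [-79.4 -71.7 -64.7] y [  3.9  31.7  66.   97.9 125.7] z [10.  12.2 14.6]
 tab top px ray done
```

>>> carry_out --plan '[[-1, [0, 0.06, 0], 0], [-1, [0, 0.06, 0], 0], [-1, [0, 0.06, 0], 0], [-1, [0, 0.06, 0], 0], [-1, [0, 0.06, 0], 0], [-1, [0, 0.06, 0], 0], [-1, [0, 0, 0], 0], [-1, [0, 0, 0], 0]]'

```text
time: 57.78
position: [0.6467, -0.0563, 0.0352]
tool_rot: [[-0.992, -0.123, 0.001], [-0.123, 0.992, -0.001], [-0.001, -0.001, -1.0]]
force: [0.1, -2.6, 6.2]
opening: 0.0118
finger_force: 8.0
```

>>> carry_out --plan '[[-1, [0, 0.04, 0], 0], [-1, [0, 0, 0], 0], [-1, [0, 0, 0], 0]]'

```text
time: 58.15
position: [0.6467, -0.0559, 0.0352]
tool_rot: [[-0.992, -0.123, 0.001], [-0.123, 0.992, -0.001], [-0.001, -0.001, -1.0]]
force: [-1.0, -3.1, 5.6]
opening: 0.012
finger_force: 8.0
```

>>> carry_out --plan '[[-1, [0, 0.04, 0], 0], [-1, [0, 0, 0], 0], [-1, [0, 0, 0], 0]]'

```text
time: 58.52
position: [0.6467, -0.0555, 0.0352]
tool_rot: [[-0.992, -0.123, 0.001], [-0.123, 0.992, -0.001], [-0.001, -0.001, -1.0]]
force: [-0.5, -3.4, 5.9]
opening: 0.012
finger_force: 8.0
```

```bash
python3 -c "
from jaws import *
go(C(15,-10,36)); report(('side',))"
```

```text
t 58.52 pos [ 0.6467 -0.0555  0.0352] open 0.012 ff 8.0 F tool [ 0.9  -3.28 -5.91] yaw err -0.0013 tilt -1.0
 go cm [-0.11  0.04 -0.08]
side
 fixed 54 x [-58.  -38.  -17.9] y [82.7 87.2 91.5 94.7 97.9] z [26.6 28.5 30.8]
 moving 38 x [-57.3 -45.4 -24.1] y [36.  40.5 44.  48.8 71.5] z [26.3 28.8 30.8]
 tab 52 x [ 1.7  5.4 21.1] y [-29.2 -17.6  -7.4   9.4  12.6] z [58.6 64.6 69.5]
 grn 60 x [-38.9 -34.7 -26.5] y [63.9 69.4 71.8 73.7 75.9] z [37.8 57.1 73.5]
 plate 159 x [-79.3 -71.6 -64.7] y [  7.4  38.   69.3 101.5 126. ] z [ 9.7 12.2 14.7]
 tab top px ray done
```

>>> carry_out --plan '[[-1, [0, 0.04, 0], 0], [-1, [0, 0, 0], 0], [-1, [0, 0, 0], 0]]'

```text
time: 58.95
position: [0.6466, -0.0553, 0.0352]
tool_rot: [[-0.992, -0.123, 0.001], [-0.123, 0.992, -0.001], [-0.001, -0.001, -1.0]]
force: [-0.5, -2.9, 5.3]
opening: 0.0119
finger_force: 8.0
```

>>> carry_out --plan '[[-1, [0, 0.03, 0], 0], [-1, [0, 0, 0], 0], [-1, [0, 0, 0], 0]]'

```text
time: 59.32
position: [0.6466, -0.0551, 0.0352]
tool_rot: [[-0.992, -0.123, 0.001], [-0.123, 0.992, -0.001], [-0.001, -0.001, -1.0]]
force: [0.7, -4.3, 5.3]
opening: 0.0119
finger_force: 8.0
```

>>> carry_out --plan '[[-1, [0, 0, 0], 0], [-1, [0, 0, 0], 0]]'

```text
time: 59.58
position: [0.6467, -0.0552, 0.0352]
tool_rot: [[-0.992, -0.123, 0.001], [-0.123, 0.992, -0.001], [-0.001, -0.001, -1.0]]
force: [-0.5, -4.3, 4.6]
opening: 0.0116
finger_force: 8.0
```

>>> carry_out --plan '[[-1, [0, 0, 0], 0], [-1, [0, 0, 0], 0]]'

```text
time: 59.82
position: [0.6466, -0.0551, 0.0352]
tool_rot: [[-0.992, -0.123, 0.001], [-0.123, 0.992, -0.001], [-0.001, -0.001, -1.0]]
force: [-0.1, -4.2, 5.1]
opening: 0.0116
finger_force: 8.0
```

>>> carry_out --plan '[[-1, [0, 0.02, 0], 0], [-1, [0, 0, 0], 0], [-1, [0, 0, 0], 0], [-1, [0, 0, 0], 0], [-1, [0, 0, 0], 0]]'

```text
time: 60.45
position: [0.6466, -0.055, 0.0352]
tool_rot: [[-0.992, -0.123, 0.001], [-0.123, 0.992, -0.001], [-0.001, -0.002, -1.0]]
force: [-0.4, -4.1, 4.9]
opening: 0.0122
finger_force: 8.0
```

>>> carry_out --plan '[[-1, [0, -0.1, 0], 0], [-1, [0, -0.2, 0], 0], [-1, [0, -0.2, 0], 0], [-1, [0, 0, 0], 0], [0, [0, 0, 0], 0], [0, [0, 0, 0], 0], [0, [0, 0, 0], 0], [0, [0, 0, -2.0], 0], [0, [0, 0, -3.0], 0]]'

```text
time: 61.58
position: [0.6462, -0.0589, 0.0852]
tool_rot: [[-0.992, -0.123, -0.002], [-0.123, 0.992, 0.0], [0.002, 0.001, -1.0]]
force: [0.4, -0.4, -0.3]
opening: 0.0443
finger_force: 0.0
```

>>> carry_out --plan '[[0, [1.1, 2.1, 0], 0], [0, [1.1, 2.1, 0], 0], [0, [1.2, 2.1, 0], 0], [0, [1.1, 2.0, 0], 0], [0, [0, 0, 0], 0], [0, [0, 0, 0], 0]]' --squeeze 12

```text
time: 62.32
position: [0.5926, 0.0174, 0.0852]
tool_rot: [[-0.992, -0.123, 0.001], [-0.123, 0.992, -0.0], [-0.001, -0.001, -1.0]]
force: [0.4, -0.3, 0.0]
opening: 0.0442
finger_force: 0.0
```

```bash
python3 -c "
from jaws import *
go(C(-30.5,68,33)); report(('side',))"
```

```text
t 62.33 pos [0.5926 0.0174 0.0852] open 0.0442 ff 0.0 F tool [-0.34 -0.38 -0.03] yaw err -0.0011 tilt -1.0
 go cm [-0.01 -0.06  5.22]
side
 fixed 48 x [-58.5 -38.  -17.6] y [83.5 89.  91.8 95.  98.8] z [26.9 28.6 30.8]
 moving 40 x [-58.9 -44.1 -20.9] y [34.5 38.1 41.4 45.7 62.7] z [26.3 29.1 30.9]
 yel 18 x [-63.  -54.3 -14.3] y [ 39.2  93.2 117.8 122.6 131.8] z [164.6 176.  189.2]
 grn 62 x [-38.9 -34.1 -27.3] y [64.1 69.  71.7 74.  76.2] z [37.5 58.1 72.9]
 plate 153 x [-79.4 -71.6 -64.5] y [  5.8  34.1  69.   97.3 125.5] z [ 9.9 12.3 14.5]
 tab top px ray done
```

>>> carry_out --plan '[[0, [0, 0, 1.5], 0], [0, [0, 0, 1.5], 0], [0, [0, 0, 1.5], 0], [0, [0, 0, 0.7], 0], [0, [0, 0, 0], 0], [-1, [0, 0, 0], 0], [-1, [0, 0, 0], 0], [-1, [0, 0, 0], 0], [-1, [0, 0, 0], 0], [-1, [0, 0, 0], 0]]'

```text
time: 63.62
position: [0.5929, 0.0166, 0.0335]
tool_rot: [[-0.992, -0.123, 0.002], [-0.123, 0.992, -0.002], [-0.002, -0.002, -1.0]]
force: [0.6, -4.6, 2.2]
opening: 0.0159
finger_force: 12.0
```

>>> carry_out --plan '[[-1, [0, 0, -1], 0], [-1, [0, 0, -2], 0], [-1, [0, 0, -3], 0], [-1, [0, 0, -2], 0], [-1, [0, 0, 0], 0]]'

```text
time: 64.25
position: [0.5934, 0.018, 0.1151]
tool_rot: [[-0.992, -0.123, 0.004], [-0.123, 0.992, -0.0], [-0.004, -0.001, -1.0]]
force: [-0.7, 0.1, -1.8]
opening: 0.0151
finger_force: 12.0
```

>>> carry_out --plan '[[-1, [1.6, -4, 0], 0], [-1, [1.6, -4, 0], 0], [-1, [1.6, -4, 0], 0], [-1, [1.6, -4, 0], 0], [-1, [1.6, -4, 0], 0], [-1, [1.6, -4, 0], 0], [-1, [1.6, -4, 0], 0], [-1, [1.7, -4, 0], 0], [-1, [0, 0, 0], 0], [-1, [0, 0, 0], 0]]'

```text
time: 65.5
position: [0.5027, -0.3147, 0.1115]
tool_rot: [[-0.992, -0.122, -0.001], [-0.122, 0.992, 0.002], [0.001, 0.002, -1.0]]
force: [-0.7, -0.2, -2.6]
opening: 0.0156
finger_force: 12.0
```

```bash
python3 -c "
from plugs import *
go([.503,-.3175,.025])"
```

```text
t 65.5 pos [ 0.5027 -0.3147  0.1115] open 0.0156 ff 11.99 F tool [ 0.71 -0.11  2.65] yaw err -0.0018 tilt -1.0
 go cm [-0.   -0.3   8.65]
```

>>> carry_out --plan '[[-1, [0, -0.2, 2], 0], [-1, [0, 0, 2], 0], [-1, [0, 0, 2], 0], [-1, [0, 0, 1.5], 0], [-1, [0, 0, 0.5], 0], [-1, [0, 0, 0], 0], [-1, [0, 0, 0], 0]]'

```text
time: 66.38
position: [0.5039, -0.3182, 0.0334]
tool_rot: [[-0.992, -0.123, 0.001], [-0.123, 0.992, -0.001], [-0.001, -0.001, -1.0]]
force: [-0.0, 0.3, -2.3]
opening: 0.0154
finger_force: 12.0
```

>>> carry_out --plan '[[-1, [0, 0, 0.3], 0], [-1, [0, 0, 0.2], 0], [-1, [0, 0, 0], 0], [0, [0, 0, 0], 0], [0, [0, 0, 0], 0], [0, [0, 0, 0], 0], [0, [0, 0, -2], 0], [0, [0, 0, -3], 0], [0, [0, 0, -4], 0]]'

```text
time: 67.5
position: [0.5032, -0.3174, 0.1192]
tool_rot: [[-0.992, -0.123, -0.001], [-0.123, 0.992, 0.0], [0.0, 0.001, -1.0]]
force: [-0.3, 0.3, -0.5]
opening: 0.0438
finger_force: 0.0
```

```bash
python3 -c "
from plugs import *
go(C(15,-25,110)); plugs()"
```

```text
t 67.5 pos [ 0.5032 -0.3174  0.1192] open 0.0438 ff 0.0 F tool [0.24 0.36 0.47] yaw err -0.0012 tilt -1.0
 go cm [-17.57  22.77   0.92]
```

>>> carry_out --plan '[[0, [-2.9, 4, 0], 0], [0, [-2.9, 4, 0], 0], [0, [-2.9, 4, 0], 0], [0, [-2.9, 4, 0], 0], [0, [-3, 4, 0], 0], [0, [-3, 3.9, 0], 0], [0, [0, 0, 2.5], 0], [0, [0, 0, 0], 0], [0, [0, 0, 0], 0]]' --squeeze 10

```text
time: 68.72
position: [0.6488, -0.0594, 0.0933]
tool_rot: [[-0.993, -0.122, 0.0], [-0.122, 0.993, -0.0], [-0.0, -0.0, -1.0]]
force: [-0.5, 0.5, 0.0]
opening: 0.0443
finger_force: 0.0
```

```bash
python3 -c "
from jaws import *
go(C(15,-13.7,35)); report(('side',))
from plugs import plugs; plugs()"
```

```text
t 68.72 pos [ 0.6488 -0.0594  0.0933] open 0.0443 ff 0.0 F tool [ 0.48  0.61 -0.01] yaw err -0.0019 tilt -1.0
 go cm [0.05 0.08 5.83]
side
 fixed 54 x [-59.5 -38.3 -16.4] y [85.8 89.1 92.9 95.9 99.1] z [26.4 28.6 30.8]
 moving 44 x [-57.6 -39.9 -18.9] y [34.5 37.9 41.6 45.2 47.9] z [26.1 28.7 30.2]
 tab 28 x [ 3.5 14.  23.9] y [-17.9 -13.1 -10.   -7.8  -4.6] z [58.6 63.6 66.5]
 yel 6 x [-17.7 -10.8  -8.5] y [14.1 30.9 38.4 38.9 53.4] z [177.9 190.8 200. ]
 plate 165 x [-79.6 -72.2 -64.4] y [  5.6  37.   68.8  98.4 126.7] z [ 9.7 12.3 14.6]
 tab top px ray done
top yel 26 [441.3 254.3] [ 0.409  -0.3365  0.0627] top(z.06) via highest [ 0.412 -0.341  0.066]
top red 12 [436.8 241.2] [ 0.4488 -0.324   0.0636] top(z.06) via highest [ 0.452 -0.326  0.065]
top grn 24 [434.2 223.8] [ 0.5016 -0.3163  0.062 ] top(z.06) via highest [ 0.507 -0.318  0.066]
```

>>> carry_out --plan '[[0, [0, 0, 2], 0], [0, [0, 0, 2], 0], [0, [0, 0, 1.8], 0], [0, [0, 0, 0], 0], [-1, [0, 0, 0], 0], [-1, [0, 0, 0], 0], [-1, [0, 0, 0], 0], [-1, [0, 0, 0], 0], [-1, [0, 0, 0], 0]]'

```text
time: 70.0
position: [0.6492, -0.0588, 0.0353]
tool_rot: [[-0.992, -0.123, 0.001], [-0.123, 0.992, -0.0], [-0.001, -0.0, -1.0]]
force: [-0.1, 1.5, 2.9]
opening: 0.0118
finger_force: 10.0
```

>>> carry_out --plan '[[-1, [0, 0.2, 0], 0], [-1, [0, 0.4, 0], 0], [-1, [0, 0.4, 0], 0], [-1, [0, 0.5, 0], 0], [-1, [0, 0.5, 0], 0], [-1, [0, 0.5, 0], 0], [-1, [0, 0.5, 0], 0], [-1, [0, 0.4, 0], 0], [-1, [0, 0.2, 0], 0], [-1, [0, 0, 0], 0]]'

```text
time: 71.25
position: [0.6447, -0.0227, 0.0352]
tool_rot: [[-0.992, -0.123, 0.001], [-0.123, 0.992, -0.0], [-0.001, -0.0, -1.0]]
force: [-0.7, -1.3, 6.0]
opening: 0.0117
finger_force: 10.0
```

```bash
python3 -c "
from jaws import *
go(C(15,25.5,35)); report(('side',))
from plugs import plugs; plugs()"
```

```text
t 71.25 pos [ 0.6447 -0.0227  0.0352] open 0.0117 ff 10.0 F tool [ 0.87 -1.21 -5.98] yaw err -0.0009 tilt -1.0
 go cm [0.1  0.31 0.02]
side
 fixed 64 x [-58.9 -36.  -16.5] y [80.5 86.6 89.7 95.  98.1] z [26.6 28.  30.7]
 moving 5 x [-56.9 -45.  -21.8] y [69.2 69.9 70.7 71.5 71.7] z [26.7 29.3 29.4]
 tab 42 x [ 4.2  7.6 27.1] y [ 3.2 12.5 21.  30.5 39.7] z [58.5 63.7 68.6]
 yel 9 x [-13.2 -10.9  -8.6] y [ 8.  12.2 57.2 60.6 61.4] z [112.6 120.  139.4]
 plate 163 x [-79.1 -71.4 -64.4] y [  7.   37.2  68.1  99.8 125.7] z [ 9.1 12.7 14.7]
 tab top px ray done
top yel 26 [441.3 254.3] [ 0.409  -0.3364  0.0636] top(z.06) via highest [ 0.403 -0.333  0.069]
top red 12 [436.8 241.2] [ 0.4488 -0.3234  0.0639] top(z.06) via highest [ 0.449 -0.32   0.067]
top grn 26 [434.1 223.7] [ 0.5016 -0.3162  0.0631] top(z.06) via highest [ 0.498 -0.314  0.069]
```

>>> carry_out --plan '[[-1, [0, 0.1, 0], 0], [-1, [0, 0.1, 0], 0], [-1, [0, 0.1, 0], 0], [-1, [0, 0, 0], 0], [-1, [0, 0, 0], 0]]'

```text
time: 72.03
position: [0.6443, -0.02, 0.0352]
tool_rot: [[-0.992, -0.123, 0.001], [-0.123, 0.992, -0.0], [-0.001, -0.0, -1.0]]
force: [-1.1, -1.6, 5.8]
opening: 0.0119
finger_force: 10.0
```

>>> carry_out --plan '[[-1, [0, 0.05, 0], 0], [-1, [0, 0, 0], 0], [-1, [0, 0, 0], 0]]'

```text
time: 72.4
position: [0.6444, -0.0199, 0.0353]
tool_rot: [[-0.992, -0.123, 0.001], [-0.123, 0.992, -0.001], [-0.001, -0.001, -1.0]]
force: [-0.7, -2.4, 5.3]
opening: 0.0119
finger_force: 10.0
```

>>> carry_out --plan '[[-1, [0, 0.05, 0], 0], [-1, [0, 0, 0], 0], [-1, [0, 0, 0], 0]]'

```text
time: 72.78
position: [0.6443, -0.0199, 0.0353]
tool_rot: [[-0.992, -0.123, 0.001], [-0.123, 0.992, -0.001], [-0.001, -0.001, -1.0]]
force: [-0.1, -4.6, 5.2]
opening: 0.0123
finger_force: 10.0
```

>>> carry_out --plan '[[0, [0, 0, 0], 0], [0, [0, 0, 0], 0], [0, [0, 0, 0], 0], [0, [0, 0, -2.5], 0], [0, [0, 0, -3.5], 0], [0, [0, 0, -4], 0], [0, [0, 0, -4], 0], [-1, [0, 0, -2], 0], [-1, [0, 0, 0], 0]]'

```text
time: 73.9
position: [0.6446, -0.0191, 0.1958]
tool_rot: [[-0.992, -0.123, 0.003], [-0.123, 0.992, -0.0], [-0.002, -0.001, -1.0]]
force: [0.4, 1.3, -1.0]
opening: 0.0262
finger_force: 0.0
```

```bash
python3 -c "
from plugs import *
for c in('top','side'):
    d=cap(c); h=cv2.cvtColor(d['img'],cv2.COLOR_RGB2HSV); P=cloud(d)
    k=((cv2.inRange(h,(0,130,60),(8,255,255))>0)|(cv2.inRange(h,(172,130,60),(180,255,255))>0))&(P[...,2]>.124)&(P[...,2]<.14)&(P[...,1]>.35)&(P[...,1]<.5)
    v,u=np.nonzero(k); (x,y),r=cv2.minEnclosingCircle(np.c_[u,v].astype(np.float32)); print(c,k.sum(),np.nanmedian(P[k],0),onz(d,[[x,y],[u.mean(),v.mean()]],.132),r)
go([.509,.422,.19])
from jaws import report; report(('side',))
d=cap('side'); im=cv2.cvtColor(d['img'],cv2.COLOR_RGB2BGR)
cv2.imwrite('pics/fin1.png',cv2.resize(im[120:240,260:460],None,fx=4,fy=4))"
```

```text
top 131 [0.51032086 0.42230372 0.13044643] [[0.50938294 0.42102003 0.132     ]
 [0.50916262 0.42159994 0.132     ]] 6.522811412811279
side 199 [0.5053961  0.42647454 0.13045743] [[0.5043463  0.42701432 0.132     ]
 [0.50398183 0.42696058 0.132     ]] 8.746527671813965
t 74.0 pos [ 0.6429 -0.0189  0.1927] open 0.0183 ff 0.0 F tool [ 0.21 -0.59  0.01] yaw err -0.0012 tilt -1.0
 go cm [ 7.87 45.4   0.33]
side
 fixed 64 x [-58.8 -38.1 -16.2] y [80.6 85.1 89.3 93.3 98.2] z [26.2 28.7 30.6]
 tab 31 x [ 4.3 13.3 24.7] y [20.3 25.1 29.  30.6 33.3] z [58.4 65.  68.7]
 yel 7 x [-14.1 -11.4  -9. ] y [10.8 12.1 64.3 66.4 67.4] z [274.1 279.2 282.8]
 plate 155 x [-79.2 -71.8 -64.7] y [  5.3  33.4  66.6  98.3 125.6] z [ 9.8 12.3 14.3]
 tab top px ray done
```

View pics/fin1.png

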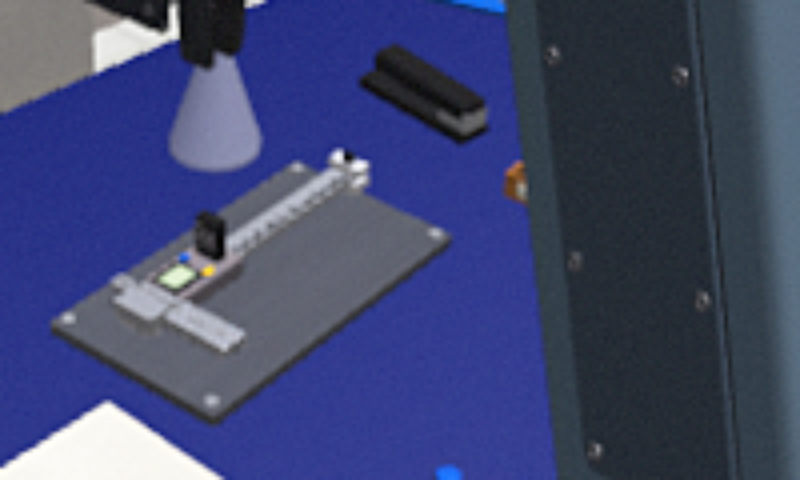

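The caliper is shut, with the jaws together at crop (210,325). On to the stamp.

>>> carry_out --plan '[[-1, [0.8, 4.6, 0], 0], [-1, [0.8, 4.6, 0], 0], [-1, [0.8, 4.6, 0], 0], [-1, [0.8, 4.6, 0], 0], [-1, [0.8, 4.6, 0], 0], [-1, [0.8, 4.5, 0], 0], [-1, [0.8, 4.5, 0], 0], [-1, [0.8, 4.5, 0], 0], [-1, [0.8, 4.5, 0], 0], [-1, [0.7, 4.5, 0], 0]]'

```text
time: 75.35
position: [0.5082, 0.4237, 0.1927]
tool_rot: [[-0.992, -0.123, -0.002], [-0.123, 0.992, -0.001], [0.003, -0.001, -1.0]]
force: [0.1, -0.3, -0.0]
opening: 0.0007
finger_force: 0.0
```

>>> carry_out --plan '[[-1, [0, 0, 2], 0], [-1, [0, 0, 2], 0], [-1, [0, 0, 1], 0], [-1, [0, 0, 0], 0], [-1, [0, 0, 0], 0]]'

```text
time: 75.97
position: [0.5103, 0.4222, 0.1452]
tool_rot: [[-0.993, -0.122, 0.001], [-0.122, 0.993, 0.0], [-0.001, 0.0, -1.0]]
force: [0.5, -0.7, 0.1]
opening: 0.0005
finger_force: 0.0
```

```bash
python3 -c "
from plugs import *
go([.5085,.423,.126]); plugs()
d=cap('side'); P=cloud(d); s=ctrl.observe(); p=np.array(s['position'])
k=(abs(P[...,0]-p[0])<.04)&(abs(P[...,1]-p[1])<.06)&(P[...,2]>.137)&(P[...,2]<.2); print('lowest finger',np.sort(P[k][:,2])[:12].round(3))
"
```

```text
t 75.97 pos [0.5103 0.4222 0.1452] open 0.0005 ff 0.0 F tool [-0.39 -0.72 -0.07] yaw err -0.0023 tilt -1.0
 go cm [0.17 0.1  1.92]
side yel 27 [443.9 170.6] [ 0.4079 -0.332   0.0585] top(z.06) via highest [ 0.404 -0.328  0.064]
side red 24 [429.8 166.8] [ 0.447  -0.3162  0.0578] top(z.06) via highest [ 0.45  -0.319  0.066]
side grn 23 [415.1 159.6] [ 0.5006 -0.3133  0.0607] top(z.06) via highest [ 0.5   -0.306  0.065]
top yel 26 [441.3 254.3] [ 0.409  -0.3369  0.0615] top(z.06) via highest [ 0.409 -0.34   0.067]
top red 13 [436.8 241.4] [ 0.4488 -0.3225  0.0633] top(z.06) via highest [ 0.446 -0.322  0.068]
top grn 25 [434.1 223.8] [ 0.5015 -0.3159  0.0632] top(z.06) via highest [ 0.498 -0.317  0.068]
lowest finger [0.152 0.152 0.152 0.153 0.154 0.154 0.155 0.156 0.156 0.156 0.156 0.156]
```

>>> carry_out --plan '[[-1, [0.1, 0.1, 1], 0], [-1, [0, 0, 0.8], 0], [-1, [0, 0, 0.4], 0], [-1, [0, 0, 0.4], 0], [-1, [0, 0, 0.3], 0], [-1, [0, 0, 0.2], 0], [-1, [0, 0, 0], 0]]'

```text
time: 77.0
position: [0.5081, 0.4236, 0.1145]
tool_rot: [[-0.992, -0.123, -0.001], [-0.123, 0.992, -0.0], [0.001, -0.0, -1.0]]
force: [-5.5, -2.0, 7.9]
opening: 0.0007
finger_force: 4.4
```

>>> carry_out --plan '[[-1, [0, 0, 0.2], 0], [-1, [0, 0, 0.2], 0], [-1, [0, 0, 0], 0], [-1, [0, 0, 0], 0]]'

```text
time: 77.5
position: [0.5081, 0.4236, 0.1113]
tool_rot: [[-0.992, -0.123, -0.0], [-0.123, 0.992, -0.0], [0.0, -0.0, -1.0]]
force: [-6.8, -3.1, 12.8]
opening: 0.0005
finger_force: 6.2
```

>>> carry_out --plan '[[-1, [0, 0, 0.1], 0], [-1, [0, 0, 0.1], 0], [-1, [0, 0, 0], 0], [-1, [0, 0, 0], 0]]'

```text
time: 78.0
position: [0.5082, 0.4237, 0.1112]
tool_rot: [[-0.992, -0.123, 0.0], [-0.123, 0.992, -0.0], [-0.0, -0.0, -1.0]]
force: [-10.3, -6.9, 22.3]
opening: 0.0005
finger_force: 11.3
```

>>> carry_out --plan '[[-1, [0, 0, 0.1], 0], [-1, [0, 0, 0], 0], [-1, [0, 0, 0], 0]]'

```text
time: 78.38
position: [0.5083, 0.4237, 0.1112]
tool_rot: [[-0.992, -0.124, 0.0], [-0.124, 0.992, -0.0], [-0.0, -0.0, -1.0]]
force: [-12.2, -8.6, 27.5]
opening: 0.0004
finger_force: 13.9
```

The stamp is at its stop (27 N, no further travel). I'll lift off, then check the case, because yellow shifted inside its cell.

>>> carry_out --plan '[[-1, [0, 0, -1], 0], [-1, [0, 0, -2], 0], [-1, [0, 0, -3], 0], [-1, [0, 0, -3], 0], [-1, [0, 0, 0], 0], [-1, [0, 0, 0], 0]]'

```text
time: 79.12
position: [0.508, 0.4233, 0.1956]
tool_rot: [[-0.992, -0.123, -0.001], [-0.123, 0.992, -0.001], [0.001, -0.001, -1.0]]
force: [-0.1, -0.1, -0.8]
opening: 0.0004
finger_force: 0.0
```

```bash
python3 -c "
from plugs import *
go([.4085,-.335,.11])
d=cap('side'); im=cv2.cvtColor(d['img'],cv2.COLOR_RGB2BGR)
P=cloud(d); k=(abs(P[...,0]-.51)<.02)&(abs(P[...,1]-.42)<.02)&(P[...,2]<.145); print('stamp top z',np.nanpercentile(P[k][:,2],90))
a=cv2.resize(im[145:205,390:470],None,fx=5,fy=5,interpolation=cv2.INTER_CUBIC)
d=cap('top'); im=cv2.cvtColor(d['img'],cv2.COLOR_RGB2BGR)
b=cv2.resize(im[195:275,410:470],None,fx=5,fy=5,interpolation=cv2.INTER_CUBIC)[:300]
b=cv2.resize(im[215:275,410:470],None,fx=5,fy=5,interpolation=cv2.INTER_CUBIC)
cv2.imwrite('pics/case2.png',np.hstack([a,b]))"
```

```text
t 79.12 pos [0.508  0.4233 0.1956] open 0.0004 ff 0.0 F tool [ 0.1  -0.04  0.8 ] yaw err -0.0013 tilt -1.0
 go cm [ 19.18 -74.03   8.62]
stamp top z 0.131073020369043
```

View pics/case2.png

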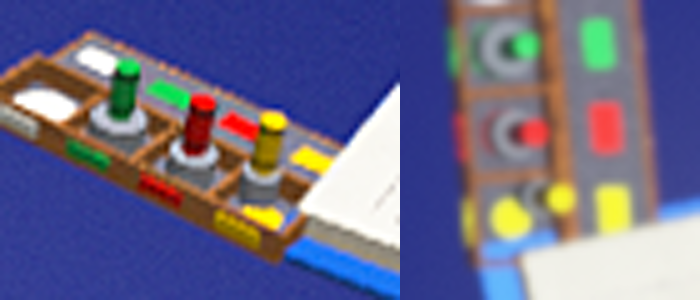

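The picture shows all three plugs upright in their own cells. Yellow was knocked into a corner, but the 50 × 52 mm walls keep its axis within 19 mm of the centre, under the 22 mm limit. The stamp is back up at z = 0.131. Handing in.

```bash
python3 -c "
from rig import ctrl
print(ctrl.hand_in())"
```

```text
the job is handed in; nothing more can be done
None
```

I checked plugs 24, 30 and 36 in order (no plug 42 was on the wipe), returned each upright to its own cell, shut the caliper and pressed the stamp to its stop, then handed in; no verdict came back, the jaw forces are only estimated from the wrist readings (about 2 N each), and plug 24 was knocked into a corner of its cell, about 17 mm off centre, where I left it.

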